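# Stand a mounting plate on edge and run it into a thickness gauge

### The arm

A 7-joint arm with a two-finger parallel gripper is mounted at the origin on the work surface. World frame = base frame: x ahead of the robot, y to its left, z up, the work surface at z = 0. Lengths are in m, angles in rad, forces in N, time in s.
With the tool pointing down it reaches from about 0.425 to 0.925 m from the base axis. Payload 6.8 kg.
Tool frame: the origin (TCP) lies at the very end of the fingers, on their centre line; the grasp point (between the pads) lies 19 mm behind it; z points along the fingers, x is the direction in which the jaws open and shut, and the axes are right-handed (so a half turn about z gives the same grasp; the last joint's range is limited). The gripper opens to 85 mm and grips with 20 to 120 N. Pads are 22 mm wide; open, the fingers measure 114 mm over their backs; the gripper's body (76 mm by 85 mm) begins 54 mm behind the grasp point. The pads swing forward as they close: fully open they stand 13 mm farther back than shut.
Start: joints at [1.039, 0.477, 0.022, 1.555, -0.011, 1.109, -0.083], TCP at [0.278, -0.615, 0.204] pointing down, gripper open.
Joint ranges: [-2.96, 2.96], [-0.34, 2.1], [-1.41, 1.46], [0.24, 2.44], [-1.37, 4.51], [0.17, 1.92], [-2.96, 2.96]. Speed limits (rad/s): [2.39, 2.39, 3.14, 3.14, 3.14, 3.14, 3.14].

### API

Orientations are given as a rotation vector (axis times angle).
In Python, from bench import r, grab_frame gives the robot as it stands. The module is installed in compiled form; this text tells all that it offers.
- The arm moves only by the tool send_rows, never from a script. Its argument "series" is a list of rows, each a list of 2 entries, a list of its own where there are three numbers: the shift along the tool's x, y, z in m, then the turn, a rotation vector about the tool's x, y, z in units of 5 degrees (1.0 is 5 degrees). A call has 1 to 20 rows; each row shifts and turns the commanded pose from where the row before left it, along the tool's axes as they then stand; what a row does not reach is not made up. A row lasts 1/8 s, in which the tool goes at most 62.5 mm and 10.7 degrees, less where a joint would pass 70% of its speed; a pose out of reach is approached as far as the arm can. A call is refused whole if a number of a shift passes 0.0625 or a number of a turn 1, either way. A call with a gripper value outside its range is refused whole. "fingers" is the closure in counts, from 0 (fully open) to 255 (shut), set as the call begins (left out, the last holds). The fingers move at their own pace and stop on an object; "grip_force" is the grip in N (left out, the last holds). Time passes only in rows, so rows that do not move let the fingers close. It gives the time, the measured TCP pose, the force and the opening at its end, in the units of the state.
- r.get_obs(): the state, without advancing time (a new reading comes with each control period).
- grab_frame(name): name is "side" or "top"; returns a dict with "frame" (384x512x3 uint8, red, green, blue), "fx", "fy", "cx", "cy" (pixels), "origin" and "rotation" of the camera in the world. Camera axes: x right, y down, z forward; pixel columns grow to the right and rows downward; lengths in m; the calibration is good to about 2 mm. A picture is of the moment at which its call begins. There is no depth.
- r.hand_in(): hands the job in, once; it reports no verdict.
The state is a dict: "clock": time; "joints": joint angles; "qvel": joint speeds; "tau": joint torques, N m; "tcp_pos": TCP position; "orientation": TCP orientation; "contact_force": force on the tool from outside, world axes, zero at the start; "moment": the same for the moment, N m; "grip_width": finger opening in m.
Only numpy, scipy, OpenCV 4.12 (cv2) and the standard library are available. Lean on these libraries where they do the work, as an engineer would, in place of code of your own. Each camera call takes 0.05 s, during which the arm holds its last target.

### The job

Tip the aluminium mounting plate up so that it stands upright on its long thin edge against the fence of the checking fixture. Then slide it on that edge along the fence, past the round go pin, until the square no-go block stops it, and leave it standing there. Do not let the plate fall off the fixture, and do not disturb the other things on the bench.

Things in the scene. Friction and masses are not known exactly. Their poses are not given: they have to be found in the camera images.
- plate: Loose aluminium plate 90 (its x) x 100 (y) x 12 mm (z), 0.24-0.39 kg, 30 mm bore in the middle. Origin: its centre. Starts flat on the fixture's base, axes within 5 deg of the fixture's; far edge 6-13 mm short of the fence, near edge overhanging the base's front by 31-38 mm (25 if pushed to the fence), bench 40 mm below. On its long (100 mm) edge it is 90 mm tall; it topples if tipped about 7 deg.
- fixture: Fixed checking fixture. Origin at bench level under the fence's face; x square to the face, from the plate towards the fence; y along the fence, the gauge being at its -y end; z up. It stands turned, x pointing mostly to the robot's left (yaw 0.9 to 1.5 rad). Dark base 40 mm high, flat top, x -65 to 40, y -100 to 130 mm. Aluminium fence on its whole length: face at x 0, 16 mm thick, top at z 105 mm.
- camera: Bystander: small black inspection camera on a post with a 56 mm round foot, 106 mm high overall, 0.45 kg. Origin at the centre of the foot's underside.
- junction_box: Bystander: black box 75 x 100 x 45 mm with three metal sockets on one side. Origin at the centre of its underside.
- thumb_knob: Bystander: steel thumb knob 34 mm diameter, 30 mm high, standing on its wide end. Origin at the centre of its underside.
- go_pin (a point): Centre of the top of the round steel go pin in front of the fence: 18 mm diameter, rising 45 mm from the base, at fixture x -24, y -30, z 85 mm. It leaves a 15 mm gap to the fence; the standing plate passes through it.
- no_go (a point): On the fixture's no-go block (steel, 18 x 24 mm, 45 mm high, fixture x -27 to -9, y -65 to -89): middle of the top edge of the side that meets the plate, at x -18, y -65, z 85 mm. Its gap to the fence is 9 mm, so the plate's end stops there, plate centre at fixture x -6, y -15, z 85 mm.
Not all that is in view belongs to the job. What is shaped like the plate but black, purple or yellow is not meant.

How it is judged:
On the way, in this order (a step that is already met when the one before it is completed fails the run):
1. the plate stands upright on its long edge on the base, against the fence, not yet in the gauge (angle between plate's own z axis and vertical between 1.4908 and 1.6508 rad and z of plate in the frame of fixture between 0.0795 and 0.0905 m and x of plate in the frame of fixture between -0.015 and 0 m and angle between the z axis of plate and the x axis of fixture, either way round below 0.08 rad and y of plate in the frame of fixture above 0.025 m), for 0.2 s.
2. the plate, still on edge, has been slid past the go pin to the no-go block (angle between plate's own z axis and vertical between 1.4908 and 1.6508 rad and z of plate in the frame of fixture between 0.0795 and 0.0905 m and x of plate in the frame of fixture between -0.015 and 0 m and angle between the z axis of plate and the x axis of fixture, either way round below 0.08 rad and y of plate in the frame of fixture between -0.02 and -0.009 m), for 0.2 s.
At the end, for the whole second after the job is handed in: The plate stands at rest on its long edge on the base (centre 79.5 to 90.5 mm above the bench), upright and parallel to the fence within 4.5 degrees, between fence and go pin (centre within 15 mm of the fence face), its leading end within 6 mm of the no-go block (all of step 2 and linear speed of plate below 0.01 m/s); the robot touches nothing.
It fails at once if the plate falls off the fixture (height (world z) of plate below 0.03 m).
It fails at once if the camera is disturbed (moved more than 15 mm) (distance of camera from where it was at the start of the episode above 0.015 m).
It fails at once if the junction box is disturbed (moved more than 15 mm) (distance of junction_box from where it was at the start of the episode above 0.015 m).
It fails at once if the thumb knob is disturbed (moved more than 15 mm) (distance of thumb_knob from where it was at the start of the episode above 0.015 m).
It also fails if it takes over 58 s, if anything falls off the work surface, if the arm or the gripper's body presses on something with over 40 N, if the wrist force passes 120 N, or if a joint passes its speed limit or range.

## Working session

There is one attempt and no reset: what is moved stays moved. The work goes in short steps, Python scripts to look and compute and a tool call to move; the robot and the scene stay as the last step left them, time stands still between calls to the robot, and variables do not carry over. Pictures are saved under pics/ and viewed, and the job is handed in when it is done.

Besides the shell and the picture viewer there is one more tool, called after "Call:" as a command line: name --argument value ..., lists and objects as JSON in quotes. send_rows: Moves the arm, as the interface text tells. Its arguments: {"type":"object","properties":{"series":{"type":"array"},"fingers":{"type":"number"},"grip_force":{"type":"number"}},"required":["series"]}

```bash
mkdir -p pics; python3 - <<'E'
from bench import r, grab_frame
import cv2, json, numpy as np
print(r.get_obs())
for n in("side","top"):
    f=grab_frame(n); cv2.imwrite(f"pics/{n}0.png",cv2.resize(f["frame"][:,:,::-1],(800,600),interpolation=cv2.INTER_CUBIC))
    print(n,{k:np.round(v,4).tolist() for k,v in f.items() if k!="frame"})
E
```

```text
{'clock': 0.0, 'joints': array([ 1.03889042,  0.47782037,  0.02234838,  1.55640321, -0.01149263,
        1.10927467, -0.0831122 ]), 'qvel': array([ 0.00246204,  0.00118689,  0.00082746, -0.00026253,  0.00124187,
        0.00013831, -0.00155032]), 'tau': array([ 5.69169042e-04, -5.96438026e+01,  1.60820212e+00, -2.81188560e+01,
        1.24907828e-02,  9.44960833e-03, -1.49252395e-05]), 'tcp_pos': array([ 0.27731072, -0.61473852,  0.20303269]), 'orientation': array([-2.63826544e+00,  1.70407393e+00,  2.45836705e-03]), 'contact_force': array([-0.04558356,  0.10871039,  0.67536028]), 'moment': array([-0.01225742,  0.01930712, -0.01906604]), 'grip_width': 0.08546298128700386}
side {'fx': 368.1577, 'fy': 368.1577, 'cx': 251.0389, 'cy': 185.3977, 'origin': [0.4984, -0.6267, 0.7751], 'rotation': [-2.4158, 0.0507, -0.0227]}
top {'fx': 420.6861, 'fy': 420.6861, 'cx': 258.1198, 'cy': 189.0385, 'origin': [0.4381, 0.0054, 1.3604], 'rotation': [-2.2048, 2.1502, -0.0761]}
```

View pics/side0.png

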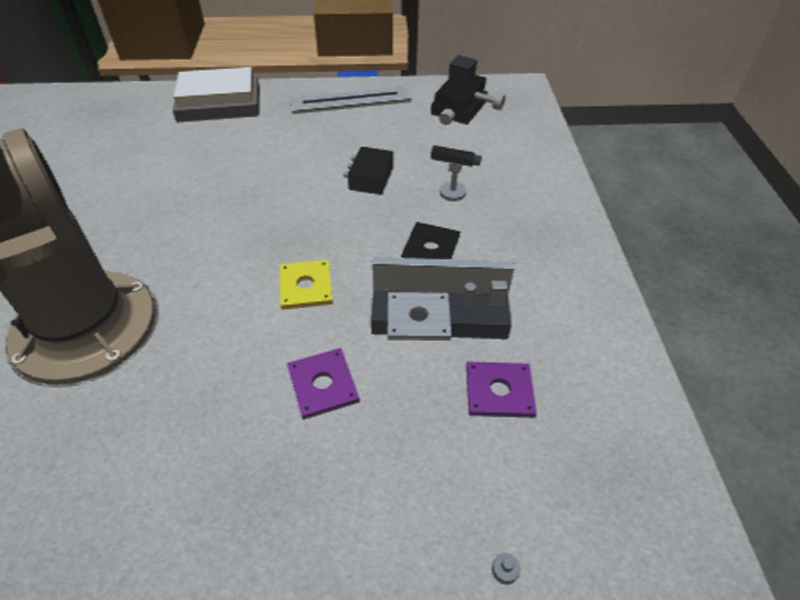

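View pics/top0.png

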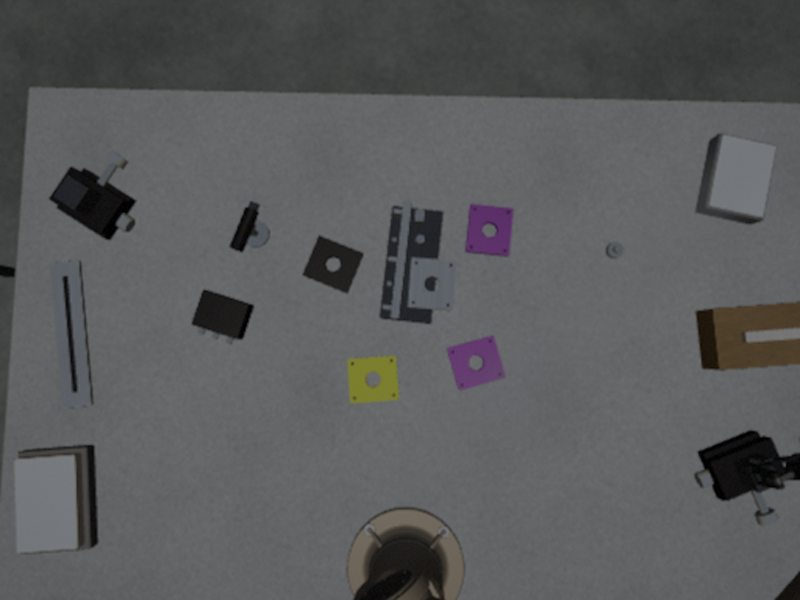

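The candidates are grey at side (418,315) and top (430,283), black, yellow, and two purple. Only the grey aluminium one lies on the fixture, so I'll enlarge that one.

```bash
cat > h.py <<'E'
from bench import r, grab_frame
import cv2, numpy as np
from scipy.spatial.transform import Rotation as R
def proj(f,P):
    P=np.atleast_2d(P).astype(float)
    p=(P-f["origin"])@rot(f)
    return np.c_[f["fx"]*p[:,0]/p[:,2]+f["cx"], f["fy"]*p[:,1]/p[:,2]+f["cy"]]
def rot(f):
    a=np.asarray(f["rotation"]); return R.from_rotvec(a).as_matrix() if a.size==3 else a
def back(f,uv,z):
    uv=np.atleast_2d(uv).astype(float)
    d=np.c_[(uv[:,0]-f["cx"])/f["fx"],(uv[:,1]-f["cy"])/f["fy"],np.ones(len(uv))]@rot(f).T
    o=np.asarray(f["origin"]); return o+d*((z-o[2])/d[:,2])[:,None]
def crop(f,u0,v0,w,h,name,s=6,lines=()):
    im=cv2.resize(f["frame"][v0:v0+h,u0:u0+w,::-1],None,fx=s,fy=s,interpolation=cv2.INTER_CUBIC)
    im=np.clip(im.astype(float)*(160/max(60,im.mean())),0,255).astype(np.uint8) if im.mean()<100 else im
    for pts,c in lines:
        q=((proj(f,pts)+0.5-[u0,v0])*s).astype(int); cv2.polylines(im,[q.reshape(-1,1,2)],False,c,1)
    for k in range(0,w,10):
        cv2.putText(im,str(u0+k),(k*s,10),0,0.35,(0,0,255),1); cv2.line(im,(k*s,12),(k*s,18),(0,0,255),1)
    for k in range(0,h,10):
        cv2.putText(im,str(v0+k),(0,k*s+4),0,0.35,(0,0,255),1)
    cv2.imwrite("pics/"+name,im)
E
python3 - <<'E'
from h import *
crop(grab_frame("side"),230,155,110,70,"s1.png",7)
crop(grab_frame("top"),235,125,70,90,"t1.png",6)
E
```

```text
(no output)
```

View pics/s1.png

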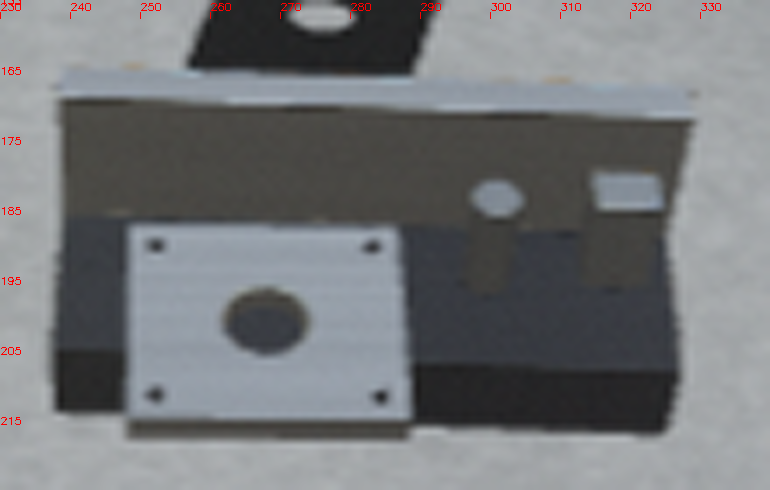

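View pics/t1.png

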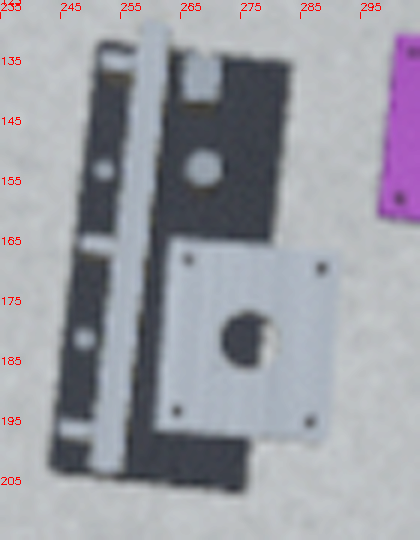

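```bash
cat > fit.py <<'E'
from h import *
from scipy.optimize import least_squares
S=grab_frame("side");T=grab_frame("top")
fs=[((0,130,105),(60,99)),((0,-100,105),(693,121)),((-65,130,40),(55,350)),((-65,-100,40),(680,373)),((-65,130,0),(55,412)),((-65,-100,0),(665,433)),
((-27,-65,85),(598,209)),((-27,-89,85),(662,211)),((-9,-65,85),(590,170)),((-9,-89,85),(658,174)),((-24,-30,85),(498,198))]
ft=[((-24,-30,85),(203,168)),((-65,-100,40),(291,62)),((-65,130,40),(245,492)),((40,130,40),(50,470)),((40,-100,40),(99,42)),((0,130,105),(122,472))]
cs=lambda q:np.array(q)/7+[230,155]-.5
ct=lambda q:np.array(q)/6+[235,125]-.5
def W(p,P):
    c,s=np.cos(p[2]),np.sin(p[2]);P=np.array(P,float)
    return np.c_[p[0]+c*P[:,0]-s*P[:,1],p[1]+s*P[:,0]+c*P[:,1],P[:,2]]
def res(p,a,b):
    A=W(p,np.array([k for k,_ in a])/1000);B=W(p,np.array([k for k,_ in b])/1000)
    return np.r_[(proj(S,A)-cs([q for _,q in a])).ravel(),(proj(T,B)-ct([q for _,q in b])).ravel()]
def go(a,b,x0):
    s=least_squares(res,x0,args=(a,b),loss="soft_l1"); print(np.round(s.x,4)); print(np.round(s.fun.reshape(-1,2),1).tolist()); return s.x
F=go(fs,ft,[.65,.05,1.4])
go(fs,[],[.65,.05,1.4]);go([],ft,[.65,.05,1.4])
c=[(45,50,52),(45,-50,52),(-45,-50,52),(-45,50,52)]
P=go(list(zip(c,[(127,227),(398,225),(412,419),(127,420)])),list(zip(c,[(155,428),(168,237),(340,252),(328,440)])),[.6,0,1.4])
d=P-F;R2=np.array([[np.cos(F[2]),np.sin(F[2])],[-np.sin(F[2]),np.cos(F[2])]])
print("plate in fix",R2@d[:2],np.degrees(d[2]))
E
python3 fit.py
```

```text
[0.6234 0.0147 1.4852]
[[-0.5, -0.2], [0.2, -0.4], [-0.9, -0.1], [0.4, -0.2], [-0.5, 0.6], [0.2, 0.7], [-0.5, -0.2], [-0.0, -0.2], [0.2, 0.1], [-0.1, -0.1], [-0.2, 0.0], [0.1, -0.2], [0.4, -0.5], [0.3, -0.2], [-0.4, -0.2], [-0.4, -0.7], [-0.1, -0.1]]Traceback (most recent call last):
  File "fit.py", line 18, in <module>
    go(fs,[],[.65,.05,1.4]);go([],ft,[.65,.05,1.4])
    ~~^^^^^^^^^^^^^^^^^^^^^
  File "fit.py", line 16, in go
    s=least_squares(res,x0,args=(a,b),loss="soft_l1"); print(np.round(s.x,4)); print(np.round(s.fun.reshape(-1,2),1).tolist()); return s.x
    return func(*args, **kwargs)
    vector_fun = VectorFunction(
        fun_wrapped,
    ...<6 lines>...
        workers=workers
    )
    self._update_fun()
    ~~~~~~~~~~~~~~~~^^
    self.f = self.fun_wrapped(xp_copy(self.x))
             ~~~~~~~~~~~~~~~~^^^^^^^^^^^^^^^^^
    return np.atleast_1d(self.fun(x))
                         ~~~~~~~~^^^
    return self.f(x, *self.args, **self.kwargs)
           ~~~~~~^^^^^^^^^^^^^^^^^^^^^^^^^^^^^^
  File "fit.py", line 13, in res
    A=W(p,np.array([k for k,_ in a])/1000);B=W(p,np.array([k for k,_ in b])/1000)
                                             ~^^^^^^^^^^^^^^^^^^^^^^^^^^^^^^^^^^^
  File "fit.py", line 11, in W
    return np.c_[p[0]+c*P[:,0]-s*P[:,1],p[1]+s*P[:,0]+c*P[:,1],P[:,2]]
                        ~^^^^^
IndexError: too many indices for array: array is 1-dimensional, but 2 were indexed
```

```bash
sed -i 's/^go(fs,\[\].*$/go(fs,ft[:1],[.65,.05,1.4]);go(fs[-1:],ft,[.65,.05,1.4])/' fit.py; python3 fit.py
```

```text
[0.6234 0.0147 1.4852]
[[-0.5, -0.2], [0.2, -0.4], [-0.9, -0.1], [0.4, -0.2], [-0.5, 0.6], [0.2, 0.7], [-0.5, -0.2], [-0.0, -0.2], [0.2, 0.1], [-0.1, -0.1], [-0.2, 0.0], [0.1, -0.2], [0.4, -0.5], [0.3, -0.2], [-0.4, -0.2], [-0.4, -0.7], [-0.1, -0.1]]
[0.6237 0.0148 1.4834]
[[-0.4, -0.3], [0.3, -0.4], [-0.8, -0.2], [0.5, -0.2], [-0.4, 0.5], [0.2, 0.7], [-0.3, -0.2], [0.1, -0.2], [0.3, 0.1], [0.1, -0.1], [-0.1, 0.0], [0.1, -0.3]]
[0.6227 0.0148 1.4864]
[[-0.5, 0.0], [0.1, 0.0], [0.4, -0.3], [0.4, -0.0], [-0.4, -0.0], [-0.4, -0.5], [-0.0, 0.1]]
[ 0.567  -0.0375  1.5273]
[[0.2, -0.2], [-0.3, 0.1], [-0.0, -0.1], [-0.1, -0.3], [0.1, 0.0], [0.1, 0.1], [0.1, -0.5], [0.1, 0.0]]
plate in fix [-0.05685377  0.05164782] 2.4125832467530555
```

```bash
cat >> h.py <<'E'
FX=np.array([.6234,.0147]);YAW=1.4852
c_,s_=np.cos(YAW),np.sin(YAW)
RF=np.array([[c_,-s_,0],[s_,c_,0],[0,0,1.]])
OF=np.array([FX[0],FX[1],0])
def target(p,th):  # p fixture mm, th: tool pitch below horizontal deg (90=down)
    t=np.radians(th)
    z=np.array([np.cos(t),0,-np.sin(t)]);x=np.array([-np.sin(t),0,-np.cos(t)]);y=np.cross(z,x)
    return OF+RF@(np.array(p)/1000), RF@np.c_[x,y,z]
def st():
    o=r.get_obs();Rm=R.from_rotvec(o["orientation"]).as_matrix()
    pf=RF.T@(o["tcp_pos"]-OF)*1000; A=RF.T@Rm
    print("t",round(o["clock"],2),"fixpos",np.round(pf,1),"pitch",round(np.degrees(np.arctan2(-A[2,2],A[0,2])),2),"toolz_f",np.round(A[:,2],3),"tooly_f",np.round(A[:,1],3),
      "F_f",np.round(RF.T@o["contact_force"],1),"w",round(o["grip_width"]*1000,1),"q",np.round(o["joints"],2))
    return o["tcp_pos"],Rm
def need(p,th):
    P,Rm=st();tp,tR=target(p,th)
    print("shift in tool axes mm",np.round(Rm.T@(tp-P)*1000,1),"turn units",np.round(R.from_matrix(Rm.T@tR).as_rotvec(degrees=True)/5,2),"shift after turn",np.round(tR.T@(tp-P)*1000,1))
E
python3 -c "
from h import *
need((-200,52,170),90)"
```

```text
t 0.4 fixpos [-657.2  290.7  203.9] pitch 89.99 toolz_f [ 0.  0. -1.] tooly_f [-0.488  0.873  0.   ] F_f [-0.5  0.4 -0.1] w 85.4 q [ 1.04  0.48  0.02  1.56 -0.01  1.11 -0.08]
shift in tool axes mm [-282.7 -431.4   33.9] turn units [0.   0.   5.84] shift after turn [-457.2 -238.7   33.9]
```

Call:
send_rows --series '[[[0,0,0],[0,0,0.973]],[[0,0,0],[0,0,0.973]],[[0,0,0],[0,0,0.973]],[[0,0,0],[0,0,0.973]],[[0,0,0],[0,0,0.973]],[[0,0,0],[0,0,0.973]],[[-0.035,-0.0184,0.0026],[0,0,0]],[[-0.035,-0.0184,0.0026],[0,0,0]],[[-0.035,-0.0184,0.0026],[0,0,0]],[[-0.035,-0.0184,0.0026],[0,0,0]],[[-0.035,-0.0184,0.0026],[0,0,0]],[[-0.035,-0.0184,0.0026],[0,0,0]],[[-0.035,-0.0184,0.0026],[0,0,0]],[[-0.035,-0.0184,0.0026],[0,0,0]],[[-0.035,-0.0184,0.0026],[0,0,0]],[[-0.035,-0.0184,0.0026],[0,0,0]],[[-0.035,-0.0184,0.0026],[0,0,0]],[[-0.035,-0.0184,0.0026],[0,0,0]],[[-0.035,-0.0184,0.0026],[0,0,0]],[[0,0,0],[0,0,0]]]' --fingers 140 --grip_force 40

```text
clock: 2.9
tcp_pos: [0.5567, -0.1782, 0.1701]
orientation: [-2.13, 2.306, 0.001]
contact_force: [-0.3, -0.8, 0.7]
grip_width: 0.0384
```

```bash
python3 -c "
from h import *
need((-200,52,170),35)"
```

```text
t 2.9 fixpos [-197.9   49.9  170.1] pitch 89.89 toolz_f [ 0.002 -0.001 -1.   ] tooly_f [-0.006  1.    -0.001] F_f [-0.8  0.2  0.7] w 38.4 q [ 0.25  0.37 -0.05  1.81  0.02  0.97 -1.47]
shift in tool axes mm [2.1 2.1 0.1] turn units [  0.03 -10.98   0.07] shift after turn [ 1.3  2.1 -1.7]
```

Call:
send_rows --series '[[[0,0,0],[0,-1,0]],[[0,0,0],[0,-1,0]],[[0,0,0],[0,-1,0]],[[0,0,0],[0,-1,0]],[[0,0,0],[0,-1,0]],[[0,0,0],[0,-1,0]],[[0,0,0],[0,-1,0]],[[0,0,0],[0,-1,0]],[[0,0,0],[0,-1,0]],[[0,0,0],[0,-1,0]],[[0,0,0],[0,-1,0]],[[0,0,0],[0,0,0]]]'

```text
clock: 4.4
tcp_pos: [0.5535, -0.1847, 0.1681]
orientation: [-1.557, 1.705, 0.814]
contact_force: [-0.3, 0.6, -0.7]
grip_width: 0.0381
```

```bash
python3 -c "
from h import *
need((-120,52,70),35)
crop(grab_frame('side'),200,110,140,110,'s2.png',5)"
```

```text
t 4.4 fixpos [-204.6   52.6  168.1] pitch 35.01 toolz_f [ 0.819 -0.001 -0.574] tooly_f [0.004 1.    0.003] F_f [ 0.5  0.4 -0.7] w 38.1 q [ 0.81  0.74 -0.25  1.58 -0.65  1.43 -0.79]
shift in tool axes mm [ 31.8  -0.6 125.6] turn units [-0.01 -0.   -0.06] shift after turn [ 31.8  -0.6 125.6]
```

View pics/s2.png

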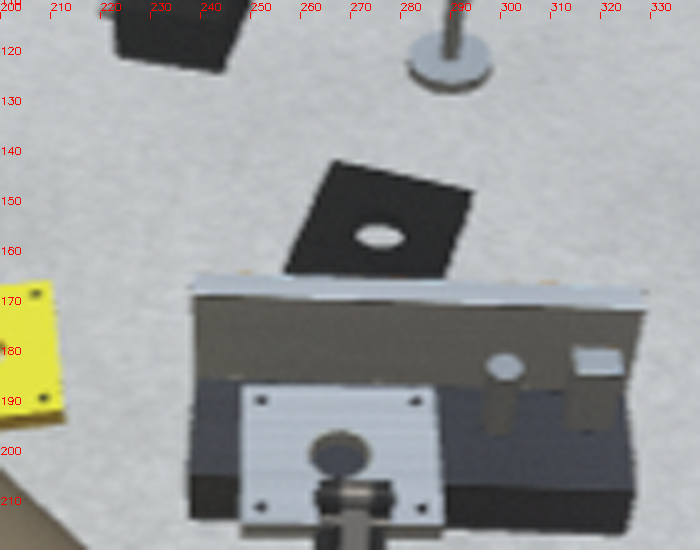

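Call:
send_rows --series '[[[0.0155,0,0.02],[0,0,0]],[[0.0155,0,0.02],[0,0,0]],[[0,0,0.03],[0,0,0]],[[0,0,0.03],[0,0,0]],[[0,0,0.03],[0,0,0]],[[0,0,0.025],[0,0,0]],[[0,0,0],[0,0,0]],[[0,0,0],[0,0,0]]]'

```text
clock: 5.45
tcp_pos: [0.5649, -0.0748, 0.0567]
orientation: [-1.562, 1.701, 0.809]
contact_force: [-0.0, -0.2, -0.5]
grip_width: 0.0386
```

```bash
python3 -c "
from h import *
need((-74,52,38.6),35)
crop(grab_frame('side'),225,150,110,80,'s3.png',7)
crop(grab_frame('top'),235,125,90,90,'t3.png',6)"
```

```text
t 5.45 fixpos [-94.2  50.7  56.7] pitch 35.12 toolz_f [ 0.818 -0.001 -0.575] tooly_f [ 0.     1.    -0.002] F_f [-0.2  0.  -0.5] w 38.6 q [ 0.72  0.83 -0.31  1.74 -0.72  1.14 -0.7 ]
shift in tool axes mm [ 3.2  1.4 26.9] turn units [-0.02 -0.02  0.01] shift after turn [ 3.3  1.3 26.9]
```

View pics/s3.png

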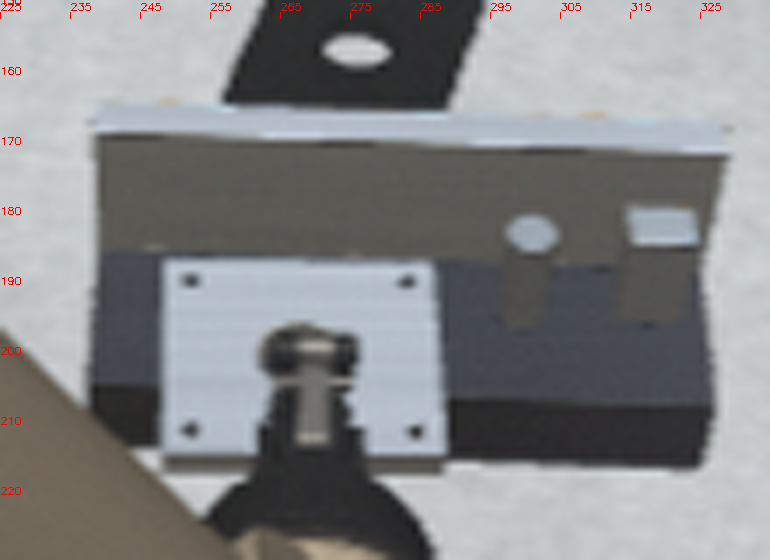

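View pics/t3.png

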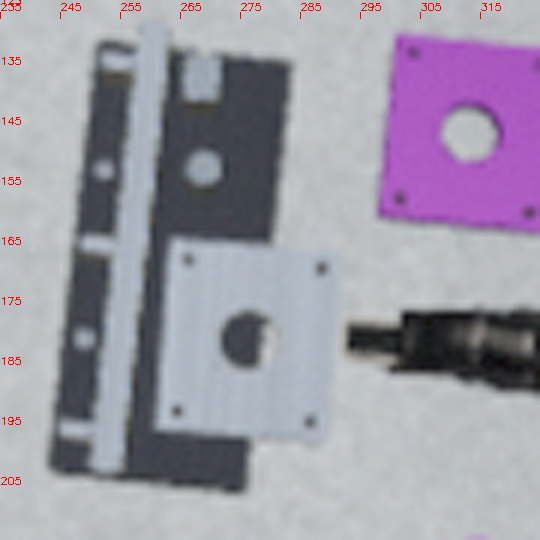

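```bash
python3 -c "
from h import *
T=grab_frame('top');S=grab_frame('side')
for z in (.06,.075,.09):print(z,np.round((back(T,(292.3,181),z)-OF)@RF*1000,1))
# side upper tip
for z in (.06,.075,.09):print(z,np.round((back(S,(225+310/7,150+328/7),z)-OF)@RF*1000,1))
print((proj(S,OF+RF@np.array([-.0942,.0507,.0567]))-[225,150])*7,(proj(T,OF+RF@np.array([-.0942,.0507,.0567]))-[235,125])*6)
"
```

```text
0.06 [[-107.2   47.2   60. ]]
0.075 [[-106.3   48.7   75. ]]
0.09 [[-105.3   50.3   90. ]]
0.06 [[-52.7  47.3  60. ]]
0.075 [[-65.2  47.8  75. ]]
0.09 [[-77.8  48.3  90. ]]
[[298.84016413 424.37351549]] [[317.59851034 340.63659523]]
```

```bash
cat > ov.py <<'E'
from h import *
import sys
P,Rm=st()
S=grab_frame('side');T=grab_frame('top')
def L(s,a,b,w=.011):  # finger box section
    return [P+Rm@np.array([x,y,-s]) for x,y in ((a,-w),(a,w),(b,w),(b,-w),(a,-w))]
lines=[]
for s,c in ((0,(0,0,255)),(.013,(0,255,255)),(.05,(0,255,0))):
    for sg in (-1,1): lines.append((np.array(L(s,sg*.019,sg*.0335)),c))
crop(S,225,150,110,80,sys.argv[1]+'s.png',7,lines)
crop(T,235,125,90,90,sys.argv[1]+'t.png',6,lines)
E
python3 ov.py o1
```

```text
t 5.65 fixpos [-94.4  50.9  56.3] pitch 35.08 toolz_f [ 0.818 -0.002 -0.575] tooly_f [ 0.001  1.    -0.001] F_f [0.5 0.3 1. ] w 38.5 q [ 0.72  0.84 -0.31  1.74 -0.72  1.14 -0.69]
```

View pics/o1s.png

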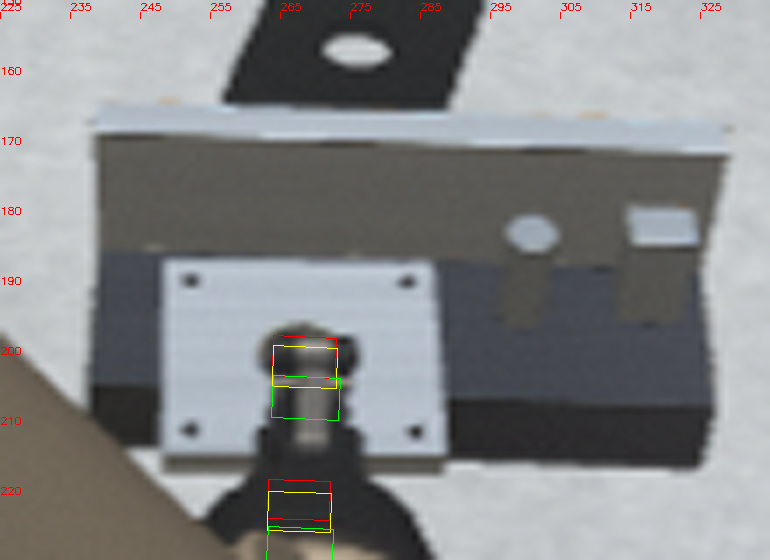

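View pics/o1t.png

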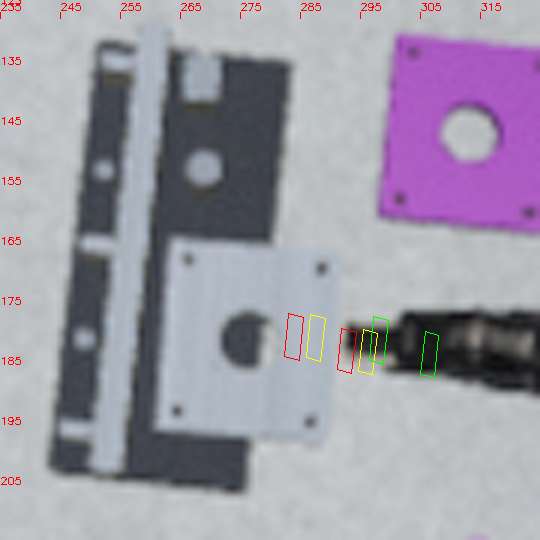

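```bash
python3 -c "
from h import *
T=grab_frame('top');S=grab_frame('side')
def z(f,u,v,w,h,s):
    im=f['frame'][v:v+h,u:u+w,::-1].astype(float)
    lo,hi=np.percentile(im,1),np.percentile(im,99)
    return cv2.resize(np.clip((im-lo)/(hi-lo)*255,0,255).astype(np.uint8),None,fx=s,fy=s,interpolation=cv2.INTER_CUBIC)
a=z(T,270,160,40,36,10);b=z(S,252,185,40,36,10)
cv2.imwrite('pics/z1.png',np.hstack([a,b]))"
```

```text
(no output)
```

View pics/z1.png

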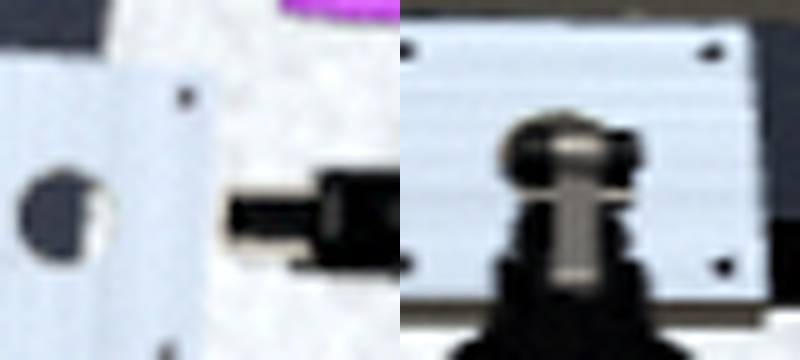

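Call:
send_rows --series '[[[0,0,-0.04],[0,0,0]],[[0,0,-0.04],[0,0,0]],[[0,0,-0.04],[0,0,0]],[[0,0,0],[0,0,0]]]' --fingers 100

```text
clock: 6.35
tcp_pos: [0.5565, -0.1758, 0.1257]
orientation: [-1.56, 1.705, 0.805]
contact_force: [0.5, 0.9, -0.6]
grip_width: 0.052
```

```bash
cat > z.py <<'E'
from h import *
import sys
P,Rm=st()
T=grab_frame('top');S=grab_frame('side')
def z(f,s=8,w=50,h=60,dv=0,du=0):
    c=proj(f,P)[0].astype(int); u,v=c[0]-w//2+du,c[1]-h//2+dv
    im=f['frame'][v:v+h,u:u+w,::-1].astype(float)
    lo,hi=np.percentile(im,1),np.percentile(im,99)
    im=cv2.resize(np.clip((im-lo)/(hi-lo)*255,0,255).astype(np.uint8),None,fx=s,fy=s,interpolation=cv2.INTER_CUBIC)
    q=(proj(f,P)[0]+.5-[u,v])*s; cv2.circle(im,tuple(int(x) for x in q),3,(0,0,255),-1)
    q2=(proj(f,P-Rm[:,2]*.05)[0]+.5-[u,v])*s; cv2.line(im,tuple(int(x) for x in q),tuple(int(x) for x in q2),(0,255,0),1)
    print(u,v); return im
a=z(T,du=15);b=z(S)
cv2.imwrite('pics/'+sys.argv[1],np.hstack([a,b]))
E
python3 z.py z2.png
```

```text
t 6.35 fixpos [-195.5   50.4  125.7] pitch 35.24 toolz_f [ 0.817 -0.006 -0.577] tooly_f [ 0.005  1.    -0.003] F_f [ 0.9 -0.5 -0.6] w 52.0 q [ 0.8   0.79 -0.25  1.6  -0.65  1.36 -0.74]
313 153
243 198
```

View pics/z2.png

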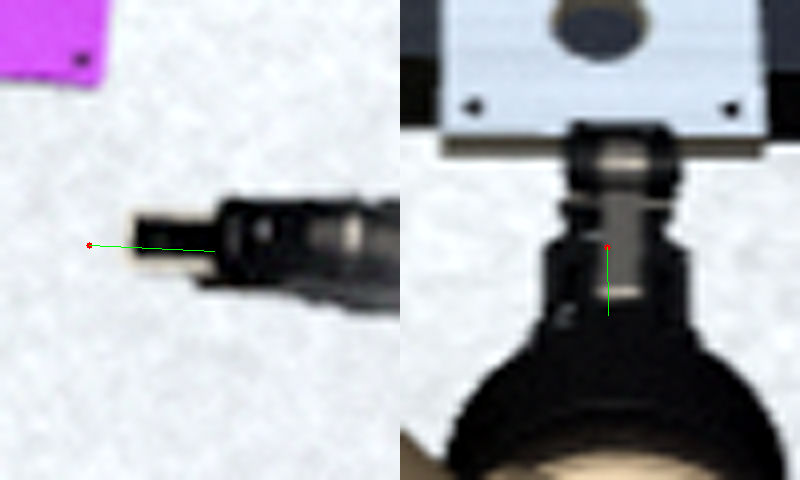

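```bash
python3 - <<'E'
from h import *
from scipy.optimize import fsolve
P,Rm=st();T=grab_frame('top');S=grab_frame('side')
for ut in (329.2,340.5):
  for v in (213.6,218,223.6,235):
    f=lambda k:[proj(T,P+Rm@[k[0],0,k[1]])[0,0]-ut,proj(S,P+Rm@[k[0],0,k[1]])[0,1]-v]
    print(ut,v,np.round(fsolve(f,[-.03,0])*1000,1))
for a in(-.04,-.026,.026,.04):
  for s in (0,-.013,-.05):
    print(a,s,np.round(proj(T,P+Rm@[a,0,s])[0],1),np.round(proj(S,P+Rm@[a,0,s])[0],1))
E
```

```text
t 6.45 fixpos [-191.1   51.5  124.6] pitch 34.98 toolz_f [ 0.819 -0.    -0.573] tooly_f [ 0.  1. -0.] F_f [ 1.  -0.5 -0.2] w 51.8 q [ 0.8   0.79 -0.25  1.61 -0.65  1.36 -0.74]
329.2 213.6 [-44.5 -44.6]
329.2 218 [-33.5 -39.2]
329.2 223.6 [-19.1 -32.3]
329.2 235 [ 11.4 -17.5]
340.5 213.6 [-57.4 -84.6]
340.5 218 [-47.1 -79.9]
340.5 223.6 [-33.7 -73.9]
340.5 235 [ -5.4 -61.1]
-0.04 0 [315.8 181.5] [268.6 209.2]
-0.04 -0.013 [319.8 181.7] [268.7 211. ]
-0.04 -0.05 [331.7 182.2] [268.9 216.6]
-0.026 0 [318.  182.2] [268.3 215.5]
-0.026 -0.013 [322.1 182.4] [268.4 217.4]
-0.026 -0.05 [333.8 182.9] [268.6 223.3]
0.026 0 [326.  184.7] [267.4 238.4]
0.026 -0.013 [330.  184.8] [267.5 240.7]
0.026 -0.05 [341.5 185.3] [267.7 247.6]
0.04 0 [328.1 185.3] [267.2 244.5]
0.04 -0.013 [332.  185.5] [267.2 246.8]
0.04 -0.05 [343.4 186. ] [267.4 254. ]
```

Call:
send_rows --series '[[[0,0,0],[0,1,0]],[[0,0,0],[0,1,0]],[[0,0,0],[0,1,0]],[[0,0,0],[0,1,0]],[[0,0,0],[0,1,0]],[[0,0,0],[0,1,0]],[[0,0,0],[0,1,0]],[[0,0,0],[0,1,0]],[[0,0,0],[0,1,0]],[[0,0,0],[0,1,0]],[[0,0,0],[0,1,0]],[[0,0,0],[0,0,0]],[[0,0,0],[0,0,0]]]'

```text
clock: 8.18
tcp_pos: [0.5552, -0.1715, 0.1242]
orientation: [-2.124, 2.314, 0.003]
contact_force: [-0.5, -0.3, -0.1]
grip_width: 0.052
```

```bash
python3 z.py z3.png
```

```text
t 8.18 fixpos [-191.3   52.   124.2] pitch 89.92 toolz_f [ 0.001  0.001 -1.   ] tooly_f [-0.     1.     0.001] F_f [-0.3  0.5 -0.1] w 52.0 q [ 0.18  0.41  0.02  1.86 -0.01  0.87 -1.45]
312 153
242 197
```

View pics/z3.png

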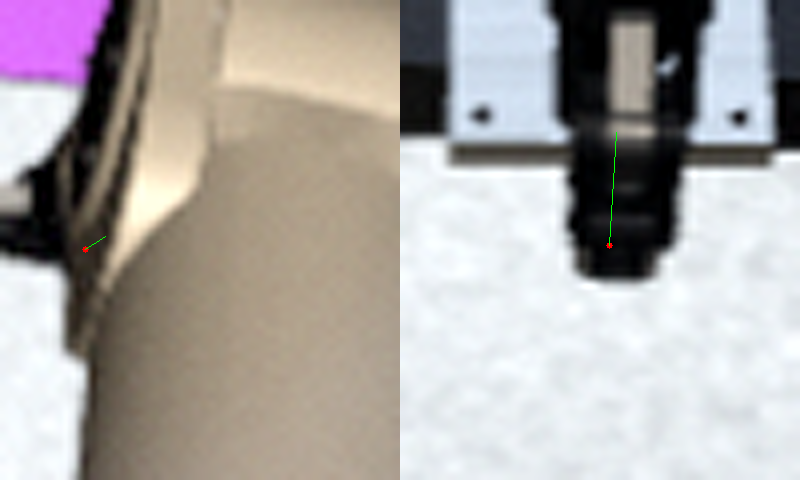

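```bash
python3 - <<'E'
from h import *
P,Rm=st();S=grab_frame('side')
for a in(-.026,.026,.033,.04,.05):
  for s in (0,-.013,-.03): print(a,s,np.round(proj(S,P+Rm@[a,0,s])[0],1))
crop(S,230,160,80,85,'v3.png',7)
E
```

```text
t 8.28 fixpos [-192.5   51.9  124.4] pitch 89.96 toolz_f [ 0.001  0.001 -1.   ] tooly_f [0.002 1.    0.001] F_f [-0.6  0.2  0.1] w 51.8 q [ 0.18  0.41  0.02  1.86 -0.01  0.87 -1.45]
-0.026 0 [267.9 217.8]
-0.026 -0.013 [268.1 214.3]
-0.026 -0.03 [268.4 209.4]
0.026 0 [267.5 237.8]
0.026 -0.013 [267.8 234.3]
0.026 -0.03 [268.1 229.6]
0.033 0 [267.5 240.7]
0.033 -0.013 [267.7 237.2]
0.033 -0.03 [268.  232.5]
0.04 0 [267.4 243.5]
0.04 -0.013 [267.7 240.1]
0.04 -0.03 [268.  235.4]
0.05 0 [267.3 247.7]
0.05 -0.013 [267.6 244.2]
0.05 -0.03 [267.9 239.6]
```

View pics/v3.png

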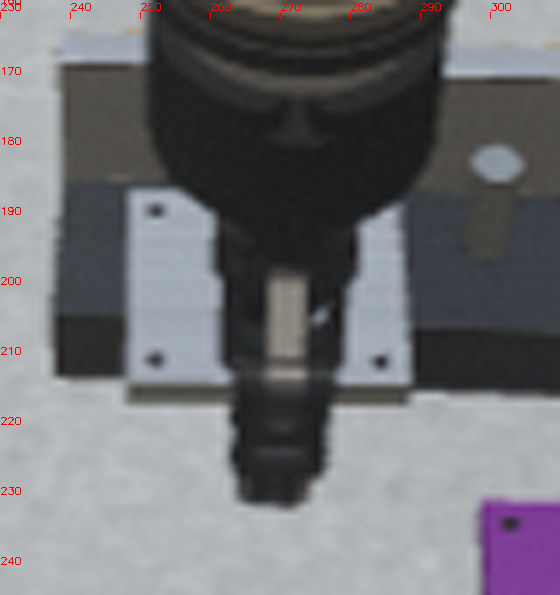

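Call:
send_rows --series '[[[0,0,0],[0,0,0]],[[0,0,0],[0,0,0]],[[0,0,0],[0,0,0]],[[0,0,0],[0,0,0]],[[0,0,0],[0,0,0]]]' --fingers 215

```text
clock: 8.95
tcp_pos: [0.5558, -0.1715, 0.1248]
orientation: [-2.124, 2.314, -0.0]
contact_force: [-0.8, -0.3, -0.4]
grip_width: 0.0135
```

```bash
python3 - <<'E'
from h import *
P,Rm=st();S=grab_frame('side')
for a in(.006,.013,.02):
  for s in (0,-.013,-.03): print(a,s,np.round(proj(S,P+Rm@[a,0,s])[0],1))
crop(S,230,160,80,85,'v4.png',7)
E
```

```text
t 8.95 fixpos [-191.3   51.5  124.8] pitch 90.0 toolz_f [ 0. -0. -1.] tooly_f [ 0.  1. -0.] F_f [-0.3  0.8 -0.4] w 13.5 q [ 0.18  0.41  0.02  1.86 -0.01  0.87 -1.46]
0.006 0 [267.9 229.4]
0.006 -0.013 [268.1 225.9]
0.006 -0.03 [268.4 221.1]
0.013 0 [267.8 232.1]
0.013 -0.013 [268.1 228.6]
0.013 -0.03 [268.4 223.8]
0.02 0 [267.8 234.9]
0.02 -0.013 [268.  231.4]
0.02 -0.03 [268.3 226.6]
```

View pics/v4.png

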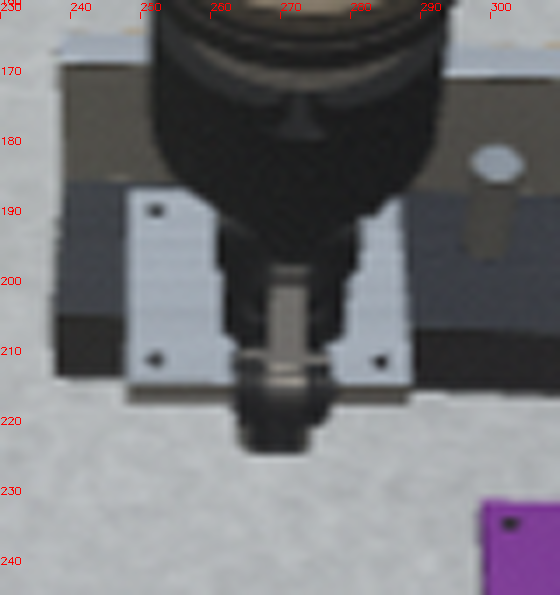

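Call:
send_rows --series '[[[0,0,0.025],[0,0,0]],[[0,0,0.03],[0,0,0]],[[0,0,0.03],[0,0,0]],[[0,0,0.02],[0,0,0]],[[0,0,0.008],[0,0,0]],[[0,0,0.005],[0,0,0]],[[0,0,0],[0,0,0]]]'

```text
clock: 9.88
tcp_pos: [0.5561, -0.1717, 0.0071]
orientation: [-2.124, 2.314, -0.001]
contact_force: [-0.2, 1.1, -0.2]
grip_width: 0.0134
```

```bash
python3 - <<'E'
from h import *
P,Rm=st();S=grab_frame('side')
crop(S,230,190,80,75,'v5.png',8)
E
```

```text
t 9.88 fixpos [-191.4   51.1    7.1] pitch 90.01 toolz_f [-0.    -0.001 -1.   ] tooly_f [ 0.     1.    -0.001] F_f [ 1.1  0.3 -0.2] w 13.4 q [ 0.18  0.58  0.01  1.92 -0.01  0.64 -1.46]
```

View pics/v5.png

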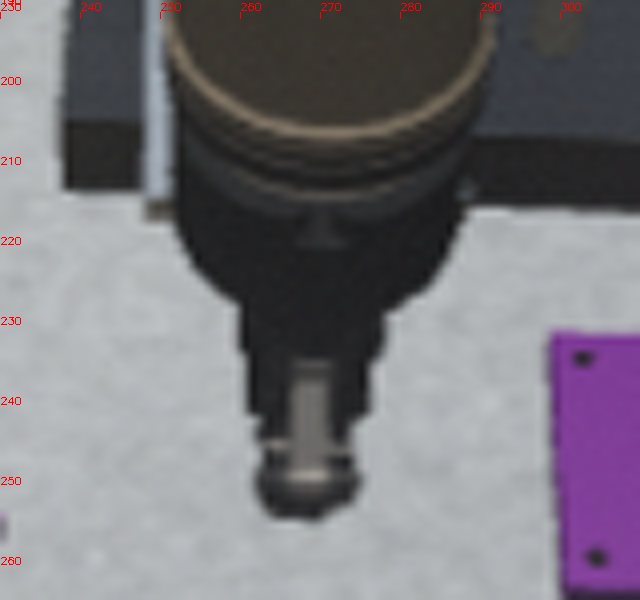

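Call:
send_rows --series '[[[0,0,0.0025],[0,0,0]],[[0,0,0.0025],[0,0,0]],[[0,0,0.0025],[0,0,0]],[[0,0,0],[0,0,0]]]'

```text
clock: 10.42
tcp_pos: [0.5556, -0.1715, -0.001]
orientation: [2.124, -2.314, -0.0]
contact_force: [0.2, -0.4, -0.4]
grip_width: 0.0136
```

Call:
send_rows --series '[[[0,0,0.002],[0,0,0]],[[0,0,0.002],[0,0,0]],[[0,0,0],[0,0,0]]]'

```text
clock: 10.8
tcp_pos: [0.5556, -0.1715, -0.005]
orientation: [2.124, -2.314, -0.0]
contact_force: [0.4, 0.0, -0.2]
grip_width: 0.0135
```

Call:
send_rows --series '[[[0,0,0.002],[0,0,0]],[[0,0,0.002],[0,0,0]],[[0,0,0],[0,0,0]]]'

```text
clock: 11.18
tcp_pos: [0.5556, -0.1715, -0.009]
orientation: [2.124, -2.314, -0.0]
contact_force: [-0.0, -0.3, -0.8]
grip_width: 0.013
```

Call:
send_rows --series '[[[0,0,0.002],[0,0,0]],[[0,0,0.002],[0,0,0]],[[0,0,0],[0,0,0]]]'

```text
clock: 11.55
tcp_pos: [0.5556, -0.1715, -0.013]
orientation: [2.124, -2.314, -0.001]
contact_force: [0.4, 0.2, 0.4]
grip_width: 0.0135
```

Call:
send_rows --series '[[[0,0,0.002],[0,0,0]],[[0,0,0.002],[0,0,0]],[[0,0,0],[0,0,0]]]'

```text
clock: 11.92
tcp_pos: [0.5557, -0.1716, -0.0169]
orientation: [2.124, -2.314, -0.0]
contact_force: [0.2, 0.7, -0.7]
grip_width: 0.0135
```

Call:
send_rows --series '[[[0,0,0.002],[0,0,0]],[[0,0,0.001],[0,0,0]],[[0,0,0],[0,0,0]]]'

```text
clock: 12.3
tcp_pos: [0.5557, -0.1716, -0.0199]
orientation: [2.124, -2.314, -0.0]
contact_force: [-0.5, 0.3, 1.1]
grip_width: 0.0137
```

Call:
send_rows --series '[[[0,0,0.002],[0,0,0]],[[0,0,0.001],[0,0,0]],[[0,0,0],[0,0,0]]]'

```text
clock: 12.68
tcp_pos: [0.5557, -0.1716, -0.0229]
orientation: [2.124, -2.314, -0.0]
contact_force: [0.7, 0.2, 0.2]
grip_width: 0.0134
```

```bash
python3 - <<'E'
from h import *
P,Rm=st();S=grab_frame('side')
for a in(.006,.013):
  for s in (0,-.019,-.025,-.03): print(a,s,np.round(proj(S,P+Rm@[a,0,s])[0],1))
crop(S,230,190,80,75,'v6.png',8)
E
```

```text
t 12.68 fixpos [-191.4   51.5  -22.9] pitch 90.0 toolz_f [ 0.  0. -1.] tooly_f [0. 1. 0.] F_f [ 0.2 -0.6  0.2] w 13.4 q [ 0.19  0.63  0.01  1.93 -0.01  0.58 -1.46]
0.006 0 [265.6 264.2]
0.006 -0.019 [265.9 260.2]
0.006 -0.025 [266.  258.9]
0.006 -0.03 [266.  257.9]
0.013 0 [265.6 266.8]
0.013 -0.019 [265.8 262.8]
0.013 -0.025 [265.9 261.5]
0.013 -0.03 [266.  260.5]
```

View pics/v6.png

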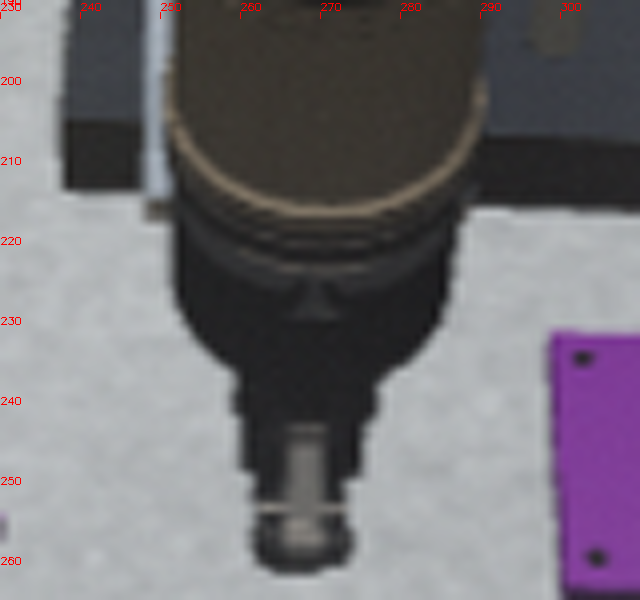

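Call:
send_rows --series '[[[0,0,0.0015],[0,0,0]],[[0,0,0.0015],[0,0,0]],[[0,0,0],[0,0,0]]]'

```text
clock: 13.1
tcp_pos: [0.5556, -0.1716, -0.0259]
orientation: [2.124, -2.314, -0.0]
contact_force: [0.4, 0.1, 0.4]
grip_width: 0.0131
```

Call:
send_rows --series '[[[0,0,0.0015],[0,0,0]],[[0,0,0.0015],[0,0,0]],[[0,0,0],[0,0,0]]]'

```text
clock: 13.48
tcp_pos: [0.5559, -0.1716, -0.027]
orientation: [-2.124, 2.315, -0.0]
contact_force: [-5.8, 1.0, 19.5]
grip_width: 0.0134
```

Call:
send_rows --series '[[[0,0,-0.03],[0,0,0]],[[0,0,-0.045],[0,0,0]],[[0,0,-0.045],[0,0,0]],[[0,0,0],[0,-1,0]],[[0,0,0],[0,-1,0]],[[0,0,0],[0,-1,0]],[[0,0,0],[0,-1,0]],[[0,0,0],[0,-1,0]],[[0,0,0],[0,-1,0]],[[0,0,0],[0,-1,0]],[[0,0,0],[0,-1,0]],[[0,0,0],[0,-1,0]],[[0,0,0],[0,-1,0]],[[0,0,0],[0,-1,0]],[[0,0,0],[0,0,0]]]' --fingers 140

```text
clock: 15.35
tcp_pos: [0.5547, -0.173, 0.0891]
orientation: [-1.558, 1.704, 0.814]
contact_force: [-0.2, 0.6, 0.7]
grip_width: 0.0387
```

```bash
python3 -c "
from h import *
need((-52.6,52,23.7),35)"
```

```text
t 15.35 fixpos [-192.9   52.4   89.1] pitch 34.99 toolz_f [ 0.819 -0.001 -0.573] tooly_f [0.003 1.    0.003] F_f [0.6 0.2 0.7] w 38.7 q [ 0.82  0.84 -0.29  1.61 -0.62  1.31 -0.74]
shift in tool axes mm [-26.8  -0.2 152.5] turn units [-0.01  0.   -0.05] shift after turn [-26.9  -0.4 152.5]
```

Call:
send_rows --series '[[[-0.0134,0,0.015],[0,0,0]],[[-0.0134,0,0.02],[0,0,0]],[[0,0,0.03],[0,0,0]],[[0,0,0.03],[0,0,0]],[[0,0,0.025],[0,0,0]],[[0,0,0.015],[0,0,0]],[[0,0,0],[0,0,0]]]'

```text
clock: 16.23
tcp_pos: [0.5662, -0.0439, 0.0362]
orientation: [-1.563, 1.699, 0.815]
contact_force: [-0.0, -0.0, 0.3]
grip_width: 0.0382
```

```bash
sed -i 's/((0,(0,0,255)),(.013,(0,255,255)),(.05,(0,255,0)))/((.031,(0,0,255)),(.06,(0,255,0)))/' ov.py; python3 ov.py o2; python3 -c "
from h import *
need((-52.6,52,23.7),35)
import cv2
a=cv2.imread('pics/o2s.png');b=cv2.imread('pics/o2t.png')[180:460,60:420]
b=cv2.resize(b,None,fx=1,fy=1)
cv2.imwrite('pics/o2.png',np.vstack([a[150:500],np.hstack([b,np.zeros((280,410,3),np.uint8)])])[:600])"
```

```text
t 16.23 fixpos [-63.3  52.   36.2] pitch 34.95 toolz_f [ 0.82   0.002 -0.573] tooly_f [-0.003  1.     0.   ] F_f [-0.   0.   0.3] w 38.2 q [ 0.72  0.87 -0.37  1.77 -0.72  1.06 -0.7 ]
t 16.32 fixpos [-65.4  51.1  36.3] pitch 35.03 toolz_f [ 0.819 -0.    -0.574] tooly_f [-0.     1.    -0.001] F_f [-1.  -0.4  0.1] w 38.3 q [ 0.72  0.87 -0.37  1.77 -0.72  1.06 -0.7 ]
shift in tool axes mm [ 3.   0.9 17.8] turn units [-0.   -0.01  0.01] shift after turn [ 3.   0.9 17.8]
```

View pics/o2.png

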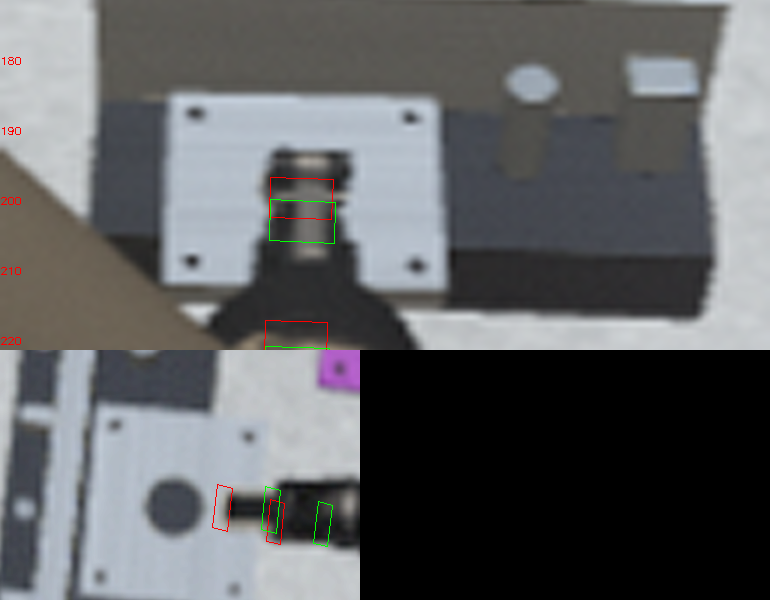

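Call:
send_rows --series '[[[0,0,-0.03],[0,0,0]],[[0.006,0,-0.01],[0,0,0]],[[0,0,0],[0,0,0]]]' --fingers 125

```text
clock: 16.7
tcp_pos: [0.5637, -0.0839, 0.0534]
orientation: [-1.56, 1.703, 0.81]
contact_force: [-0.2, 0.5, -0.1]
grip_width: 0.0437
```

```bash
python3 ov.py o3; python3 -c "
import cv2,numpy as np
a=cv2.imread('pics/o3s.png');b=cv2.imread('pics/o3t.png')[180:460,60:460]
cv2.imwrite('pics/o3.png',np.vstack([a[180:500],np.hstack([b,np.zeros((280,370,3),np.uint8)])])[:600])"
```

```text
t 16.7 fixpos [-103.4   51.1   53.4] pitch 35.09 toolz_f [ 0.818 -0.002 -0.575] tooly_f [ 0.003  1.    -0.   ] F_f [ 0.4  0.2 -0.1] w 43.7 q [ 0.75  0.85 -0.34  1.73 -0.69  1.13 -0.72]
```

View pics/o3.png

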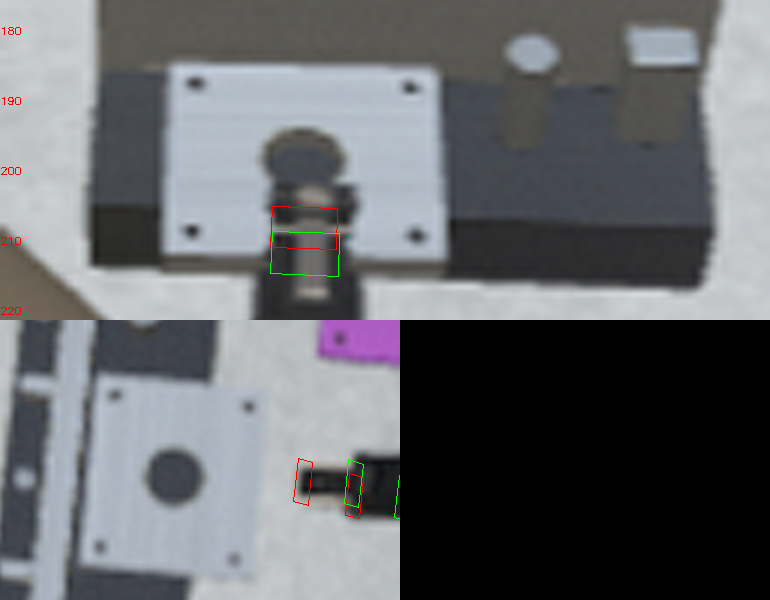

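```bash
cat > fitp.py <<'E'
import re
src=open('fit.py').read().split("F=go(")[0]
src=src.replace("[230,155]","[225,150]")
exec(src)
F=np.array([.6234,.0147,1.4852])
c=[(45,50,52),(45,-50,52),(-45,-50,52),(-45,50,52)]
P=go(list(zip(c,[(168,245),(437,248),(447,441),(162,434)])),list(zip(c,[(138,428),(155,234),(327,248),(318,438)])),[.6,0,1.4])
d=P-F;R2=np.array([[np.cos(F[2]),np.sin(F[2])],[-np.sin(F[2]),np.cos(F[2])]])
print("plate in fix",R2@d[:2],np.degrees(d[2]))
E
python3 fitp.py
```

```text
[ 0.5683 -0.0304  1.5149]
[[-0.1, -0.0], [-0.5, -0.0], [-0.1, -0.3], [0.1, 0.2], [0.5, -0.6], [0.2, -0.0], [0.2, -0.1], [-0.7, 0.1]]
plate in fix [-0.04960417  0.05104844] 1.7019331773068964
```

Call:
send_rows --series '[[[-0.009,0,0.008],[0,0,0]],[[0,0,0.016],[0,0,0]],[[0,0,0.016],[0,0,0]],[[0,0,0.014],[0,0,0]],[[0,0,0.008],[0,0,0]],[[0,0,0],[0,0,0]]]'

```text
clock: 17.65
tcp_pos: [0.568, -0.0257, 0.0253]
orientation: [-1.561, 1.7, 0.814]
contact_force: [-0.2, -0.9, -0.1]
grip_width: 0.0434
```

```bash
python3 ov.py o4; python3 -c "
import cv2,numpy as np
a=cv2.imread('pics/o4s.png');b=cv2.imread('pics/o4t.png')[180:460,60:460]
cv2.imwrite('pics/o4.png',np.vstack([a[180:500],np.hstack([b,np.zeros((280,370,3),np.uint8)])])[:600])"
```

```text
t 17.65 fixpos [-45.   51.8  25.3] pitch 34.96 toolz_f [ 0.82   0.001 -0.573] tooly_f [-0.001  1.     0.001] F_f [-0.9  0.1 -0.1] w 43.4 q [ 0.7   0.88 -0.38  1.79 -0.73  1.02 -0.7 ]
```

View pics/o4.png

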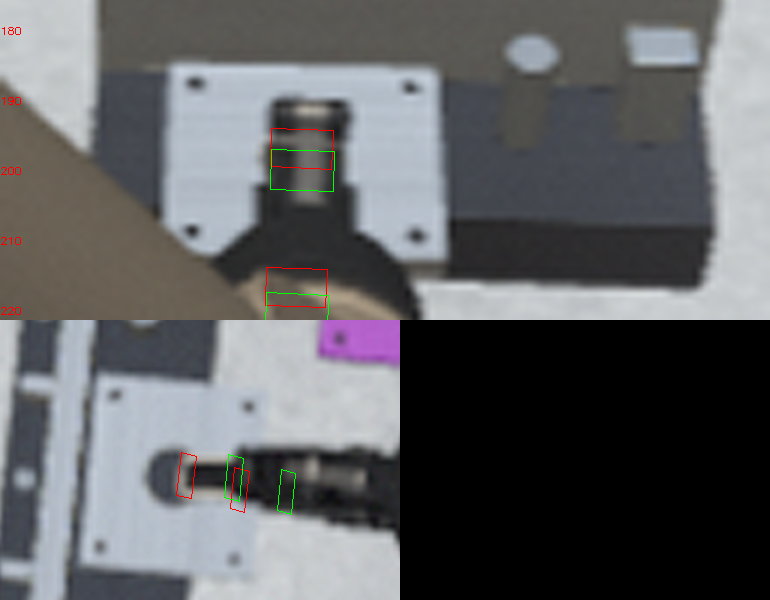

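Call:
send_rows --series '[[[-0.005,0,-0.002],[0,0,0]],[[-0.005,0,-0.002],[0,0,0]],[[-0.005,0,-0.002],[0,0,0]],[[-0.005,0,-0.002],[0,0,0]],[[-0.005,0,-0.002],[0,0,0]],[[-0.005,0,-0.002],[0,0,0]],[[0,0,0],[0,0,0]]]'

```text
clock: 18.62
tcp_pos: [0.5691, -0.0191, 0.0575]
orientation: [-1.561, 1.7, 0.812]
contact_force: [-0.7, -1.5, -1.7]
grip_width: 0.0433
```

```bash
cat > v.py <<'E'
import os,sys
n=sys.argv[1]; os.system('python3 ov.py '+n)
import cv2,numpy as np
a=cv2.imread(f'pics/{n}s.png');b=cv2.imread(f'pics/{n}t.png')[150:430,60:460]
cv2.imwrite(f'pics/{n}.png',np.vstack([a[100:420],np.hstack([b,np.zeros((280,370,3),np.uint8)])])[:600])
E
python3 v.py o5
```

```text
t 18.62 fixpos [-38.3  51.2  57.5] pitch 35.01 toolz_f [ 0.819 -0.    -0.574] tooly_f [-0.     1.    -0.001] F_f [-1.6  0.6 -1.7] w 43.3 q [ 0.7   0.82 -0.39  1.8  -0.74  1.04 -0.73]
```

View pics/o5.png

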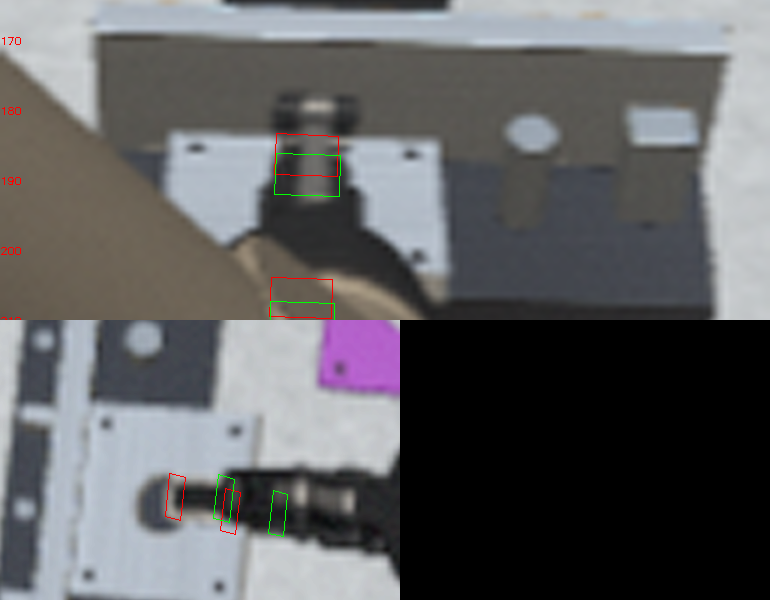

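Call:
send_rows --series '[[[-0.005,0,-0.002],[0,0,0]],[[-0.005,0,-0.002],[0,0,0]],[[-0.005,0,-0.002],[0,0,0]],[[-0.005,0,-0.001],[0,0,0]],[[-0.005,0,-0.001],[0,0,0]],[[0,0,0],[0,0,0]]]'

```text
clock: 19.48
tcp_pos: [0.5695, -0.0109, 0.0825]
orientation: [-1.562, 1.7, 0.813]
contact_force: [0.0, 0.6, -0.9]
grip_width: 0.044
```

```bash
python3 v.py o6
```

```text
t 19.48 fixpos [-30.1  51.5  82.5] pitch 34.99 toolz_f [ 0.819  0.    -0.574] tooly_f [-0.001  1.    -0.   ] F_f [ 0.6  0.  -0.9] w 44.0 q [ 0.69  0.78 -0.4   1.81 -0.75  1.06 -0.76]
```

View pics/o6.png

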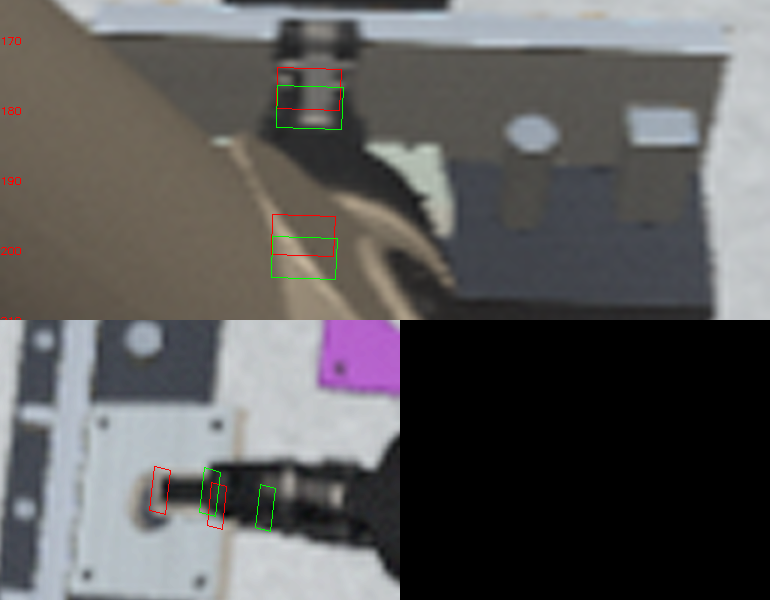

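Call:
send_rows --series '[[[0.002,0,0.001],[0,0,0]],[[0.002,0,0.001],[0,0,0]]]' --fingers 160

```text
clock: 19.82
tcp_pos: [0.5697, -0.0126, 0.0774]
orientation: [-1.56, 1.702, 0.812]
contact_force: [-0.5, -0.7, -0.4]
grip_width: 0.0318
```

Call:
send_rows --series '[[[0.003,0,0.001],[0,0,0]],[[0.003,0,0.001],[0,0,0]]]' --fingers 195

```text
clock: 20.08
tcp_pos: [0.5693, -0.0139, 0.0713]
orientation: [-1.561, 1.701, 0.813]
contact_force: [-1.0, -2.4, -0.6]
grip_width: 0.0201
```

Call:
send_rows --series '[[[0.002,0,0],[0,0,0]],[[0.001,0,0],[0,0,0]],[[0,0,0],[0,0,0]],[[0,0,0],[0,0,0]]]' --fingers 250 --grip_force 60

```text
clock: 20.58
tcp_pos: [0.5691, -0.0158, 0.0689]
orientation: [-1.561, 1.702, 0.812]
contact_force: [-0.4, -3.8, -4.0]
grip_width: 0.011
```

```bash
python3 v.py o7
```

```text
t 20.57 fixpos [-35.   51.5  68.9] pitch 35.04 toolz_f [ 0.819 -0.    -0.574] tooly_f [0. 1. 0.] F_f [-3.8  0.  -4. ] w 11.0 q [ 0.7   0.8  -0.39  1.81 -0.74  1.05 -0.74]
```

View pics/o7.png

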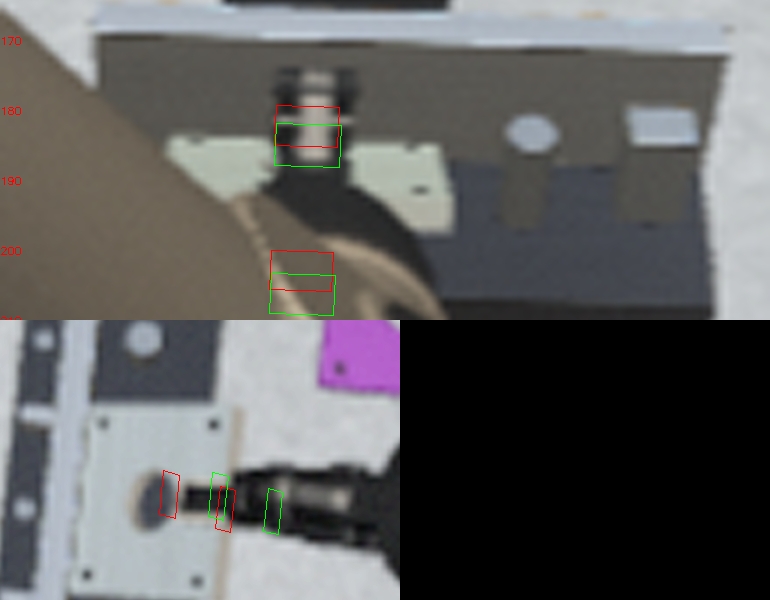

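Call:
send_rows --series '[[[-0.005,0,-0.0125],[0,0,0]],[[-0.005,0,-0.0125],[0,0,0]],[[-0.005,0,-0.0125],[0,0,0]],[[-0.005,0,-0.0125],[0,0,0]],[[0,0,0],[0,0.5,0]],[[0,0,0],[0,1,0]],[[0,0,0],[0,1,0]],[[0,0,0],[0,1,0]],[[0,0,0],[0,1,0]],[[0,0,0],[0,1,0]],[[0,0,0],[0,1,0]],[[0,0,0],[0,1,0]],[[0,0,0],[0,1,0]],[[0,0,0],[0,1,0]],[[0,0,0],[0,1,0]],[[0,0,0],[0,0.5,0]],[[0,0,0],[0,0,0]],[[0,0,0],[0,0,0]]]'

```text
clock: 22.92
tcp_pos: [0.5662, -0.0447, 0.1143]
orientation: [-2.124, 2.314, 0.001]
contact_force: [-0.9, 0.7, -3.1]
grip_width: 0.0112
```

```bash
sed -i "s/crop(S,225,150,110,80/crop(S,225,130,110,85/" ov.py; cat > v.py <<'E'
import os,sys
n=sys.argv[1]; os.system('python3 ov.py '+n)
E
python3 v.py o8; python3 -c "
from h import *
need((-6,51.5,85.3),90)"
```

```text
t 22.93 fixpos [-64.1  51.9 114.3] pitch 89.96 toolz_f [ 0.001  0.    -1.   ] tooly_f [0. 1. 0.] F_f [ 0.6  0.9 -3.1] w 11.2 q [-0.01  0.41 -0.03  1.9   0.01  0.84 -1.7 ]
t 23.02 fixpos [-64.9  51.7 114.2] pitch 89.98 toolz_f [ 0.  0. -1.] tooly_f [0.001 1.    0.   ] F_f [-0.4 -1.6 -3.1] w 10.8 q [-0.01  0.41 -0.03  1.9   0.01  0.84 -1.7 ]
shift in tool axes mm [-58.9  -0.1  28.9] turn units [ 0.    0.   -0.02] shift after turn [-58.9  -0.2  28.9]
```

View pics/o8s.png

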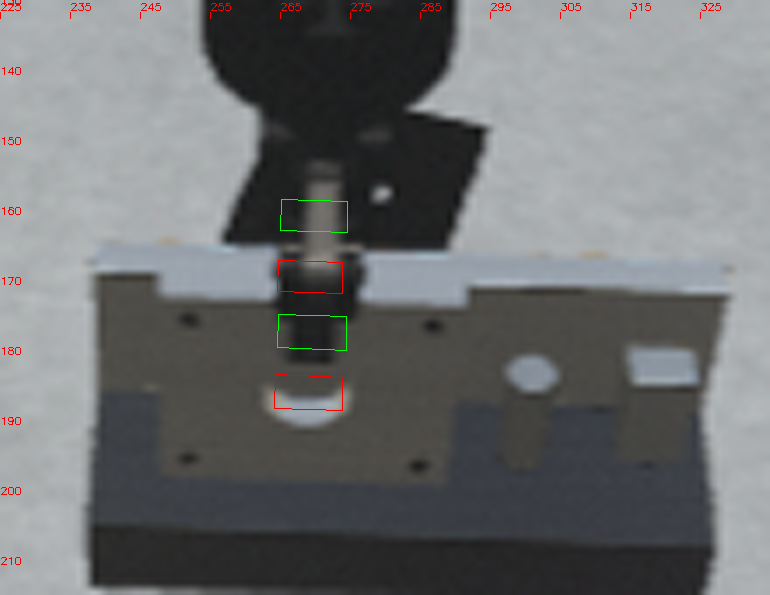

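View pics/o8t.png

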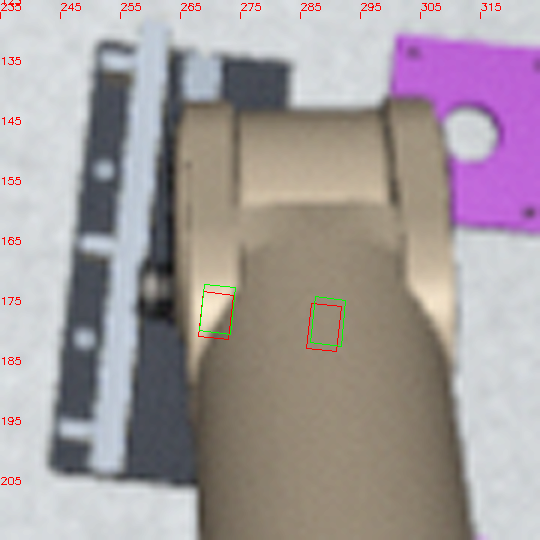

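```bash
cat > pl.py <<'E'
from h import *
def onplane(f,uv,x):  # fixture plane x=const
    uv=np.atleast_2d(uv).astype(float)
    d=np.c_[(uv[:,0]-f["cx"])/f["fx"],(uv[:,1]-f["cy"])/f["fy"],np.ones(len(uv))]@rot(f).T@RF
    o=(np.asarray(f["origin"])-OF)@RF
    return (o+d*((x-o[0])/d[:,0])[:,None])*1000
E
python3 - <<'E'
from pl import *
S=grab_frame("side")
q=np.array([(160,297),(468,305),(160,475),(450,485)])/7+[225,130]-.5
print(onplane(S,q,-.0705).round(1)); print(onplane(S,q,-.0605).round(1))
E
```

```text
[[-7.050e+01  1.014e+02  1.672e+02]
 [-7.050e+01  1.300e+00  1.682e+02]
 [-7.050e+01  1.018e+02  7.650e+01]
 [-7.050e+01 -1.000e-01  7.650e+01]]
[[-6.050e+01  1.019e+02  1.567e+02]
 [-6.050e+01  1.000e-01  1.577e+02]
 [-6.050e+01  1.024e+02  6.440e+01]
 [-6.050e+01 -1.300e+00  6.440e+01]]
```

Call:
send_rows --series '[[[-0.01,0,0.003],[0,0,0]],[[-0.015,0,0.006],[0,0,0]],[[-0.014,0,0.008],[0,0,0]],[[0,0,0.008],[0,0,0]],[[0,0,0.004],[0,0,0]],[[0,0,0.002],[0,0,0]],[[0,0,0],[0,0,0]]]'

```text
clock: 23.95
tcp_pos: [0.57, -0.0066, 0.0832]
orientation: [2.123, -2.315, 0.0]
contact_force: [-0.2, 0.1, -4.0]
grip_width: 0.011
```

Call:
send_rows --series '[[[0,0,0.001],[0,0,0]],[[0,0,0.001],[0,0,0]],[[0,0,0],[0,0,0]]]'

```text
clock: 24.32
tcp_pos: [0.57, -0.006, 0.0812]
orientation: [-2.124, 2.315, -0.0]
contact_force: [-0.3, -0.5, -2.2]
grip_width: 0.0107
```

Call:
send_rows --series '[[[0,0,0.001],[0,0,0]],[[0,0,0.0005],[0,0,0]],[[0,0,0],[0,0,0]]]'

```text
clock: 24.7
tcp_pos: [0.57, -0.006, 0.0797]
orientation: [2.124, -2.314, -0.0]
contact_force: [1.1, -0.1, -2.7]
grip_width: 0.0111
```

Call:
send_rows --series '[[[0,0,0.001],[0,0,0]],[[0,0,0.0005],[0,0,0]],[[0,0,0],[0,0,0]]]'

```text
clock: 25.08
tcp_pos: [0.5703, -0.006, 0.0789]
orientation: [-2.124, 2.314, -0.001]
contact_force: [-1.2, -0.5, 5.8]
grip_width: 0.0112
```

Call:
send_rows --series '[[[0,0,-0.0005],[0,0,0]],[[0,0,0],[0,0,0]],[[0,0,-0.002],[0,0,0]],[[0,0,-0.003],[0,0,0]],[[0,0,-0.002],[0,0,0]]]' --fingers 206

```text
clock: 25.7
tcp_pos: [0.5702, -0.006, 0.086]
orientation: [-2.124, 2.314, -0.0]
contact_force: [0.5, -0.4, 0.2]
grip_width: 0.0164
```

Call:
send_rows --series '[[[0,0,0],[0,0,0]],[[0,0,0],[0,0,0]],[[0,0,0],[0,0,0]]]' --fingers 250 --grip_force 40

```text
clock: 26.08
tcp_pos: [0.5704, -0.0062, 0.0863]
orientation: [-2.124, 2.314, -0.001]
contact_force: [-1.2, -0.6, 5.8]
grip_width: 0.0108
```

```bash
python3 v.py o9; python3 -c "
from h import *
need((-8,51.5,86.2),90)"
```

```text
t 26.07 fixpos [-25.3  51.   86.3] pitch 90.0 toolz_f [-0.    -0.001 -1.   ] tooly_f [ 0.     1.    -0.001] F_f [-0.7  1.2  5.8] w 10.8 q [-0.07  0.45 -0.04  1.91  0.02  0.78 -1.78]
t 26.18 fixpos [-25.3  51.   86.3] pitch 90.01 toolz_f [-0.    -0.001 -1.   ] tooly_f [ 0.     1.    -0.001] F_f [-0.2  1.1  6. ] w 10.7 q [-0.07  0.45 -0.04  1.91  0.02  0.78 -1.78]
shift in tool axes mm [-17.3   0.5   0.1] turn units [-0.01 -0.   -0.  ] shift after turn [-17.3   0.5   0.1]
```

View pics/o9s.png

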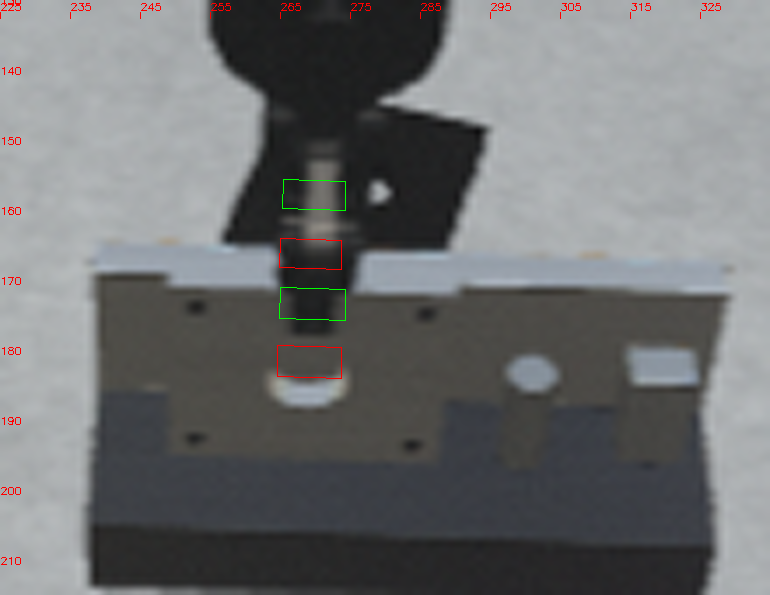

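Call:
send_rows --series '[[[0,0,-0.0007],[0,0,0]],[[-0.004,0,0],[0,0,0]],[[-0.005,0,0],[0,0,0]],[[-0.004,0,0],[0,0,0]],[[-0.003,0,0],[0,0,0]],[[0,0,0],[0,0,0]]]'

```text
clock: 26.92
tcp_pos: [0.5712, 0.0104, 0.0864]
orientation: [2.125, -2.314, -0.001]
contact_force: [-1.3, -0.7, 3.3]
grip_width: 0.0107
```

Call:
send_rows --series '[[[-0.001,0,0],[0,0,0]],[[-0.001,0,0],[0,0,0]],[[0,0,0],[0,0,0]]]'

```text
clock: 27.3
tcp_pos: [0.5714, 0.0115, 0.0864]
orientation: [2.123, -2.315, 0.0]
contact_force: [-2.0, -3.3, 2.6]
grip_width: 0.011
```

Call:
send_rows --series '[[[-0.001,0,0],[0,0,0]],[[0,0,0],[0,0,0]]]'

```text
clock: 27.55
tcp_pos: [0.5716, 0.0124, 0.0864]
orientation: [2.123, -2.315, 0.001]
contact_force: [-0.7, -4.4, 1.4]
grip_width: 0.0112
```

```bash
python3 v.py o10
```

```text
t 27.55 fixpos [-6.8 51.4 86.4] pitch 90.03 toolz_f [-0.001  0.    -1.   ] tooly_f [0.001 1.    0.   ] F_f [-4.5  0.3  1.4] w 11.2 q [-0.1   0.45 -0.04  1.91  0.03  0.79 -1.81]
```

View pics/o10s.png

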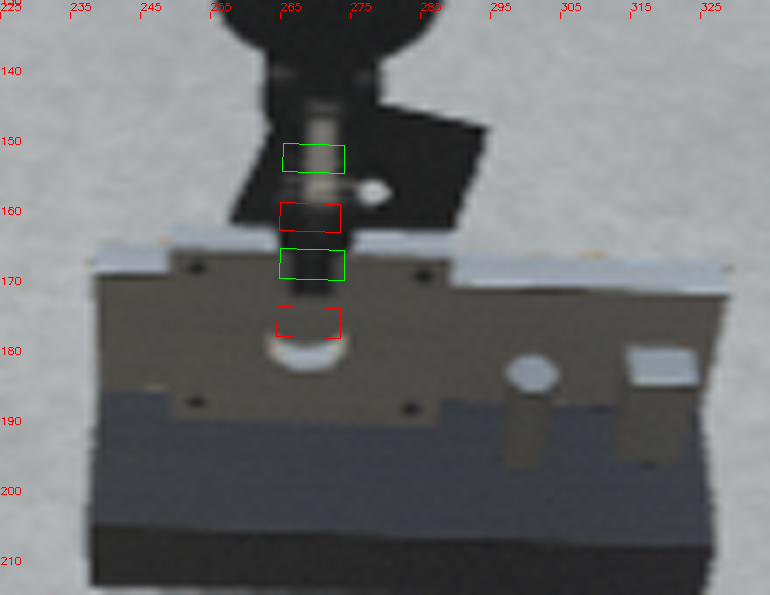

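```bash
python3 - <<'E'
from pl import *
S=grab_frame("side")
q=np.array([(172,417),(438,426),(172,252),(452,260),(97,390),(700,410)])/7+[225,130]-.5
for z in (.04,.13):print(((back(S,q,z)-OF)@RF*1000).round(1).tolist())
print(onplane(S,q,-.0125).round(1).tolist())
E
```

```text
[[-11.6, 100.4, 40.0], [-11.6, 0.0, 40.0], [75.8, 104.4, 40.0], [76.4, -7.5, 40.0], [0.7, 129.6, 40.0], [0.9, -99.4, 40.0]]
[[-89.7, 96.6, 130.0], [-89.7, 8.6, 130.0], [-13.0, 100.2, 130.0], [-12.5, 2.0, 130.0], [-78.9, 122.3, 130.0], [-78.8, -78.7, 130.0]]
[[-12.5, 100.3, 41.0], [-12.5, 0.1, 41.0], [-12.5, 100.2, 129.5], [-12.5, 2.0, 130.0], [-12.5, 128.4, 54.9], [-12.5, -95.9, 55.1]]
```

Call:
send_rows --series '[[[0,0,0],[0,0,0]],[[0,-0.003,0],[0,0,0]],[[0,-0.005,0],[0,0,0]],[[0,-0.005,0],[0,0,0]],[[0,-0.005,0],[0,0,0]],[[0,-0.005,0],[0,0,0]],[[0,-0.005,0],[0,0,0]],[[0,-0.004,0],[0,0,0]],[[0,0,0],[0,0,0]]]'

```text
clock: 28.82
tcp_pos: [0.6036, 0.0096, 0.0905]
orientation: [2.123, -2.316, 0.001]
contact_force: [-12.8, -5.3, 35.0]
grip_width: 0.0113
```

```bash
python3 v.py o11
```

```text
t 28.82 fixpos [-6.8 19.3 90.5] pitch 90.02 toolz_f [-0. -0. -1.] tooly_f [ 0.001  1.    -0.   ] F_f [-6.3 12.3 35. ] w 11.3 q [-0.09  0.49 -0.04  1.83  0.02  0.83 -1.8 ]
```

View pics/o11s.png

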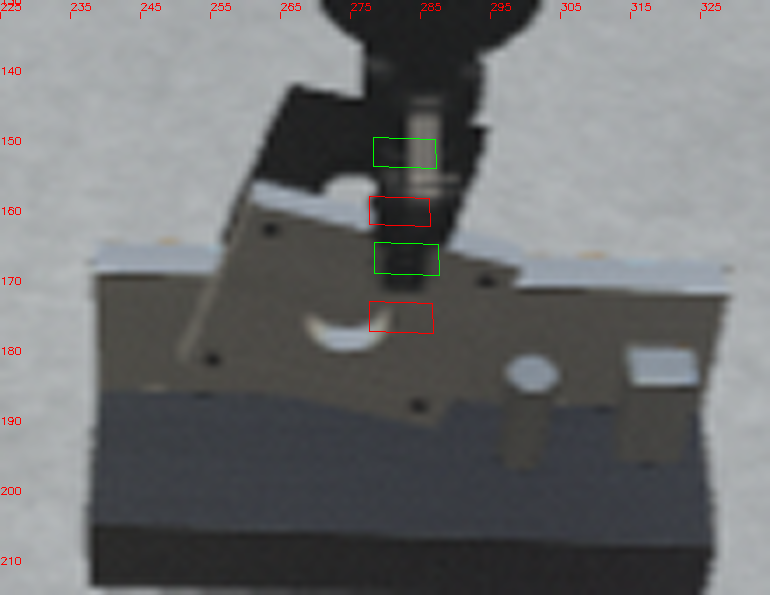

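Call:
send_rows --series '[[[0,0.002,0],[0,0,0]],[[0,0.004,0],[0,0,0]],[[0,0.004,0],[0,0,0]],[[0,0,0],[0,0,0]]]' --grip_force 20

```text
clock: 29.42
tcp_pos: [0.5974, 0.0102, 0.0895]
orientation: [-2.119, 2.311, -0.009]
contact_force: [-1.0, -6.4, 14.8]
grip_width: 0.0109
```

```bash
python3 v.py o12
```

```text
t 29.43 fixpos [-6.7 25.5 89.5] pitch 89.98 toolz_f [ 0.    -0.008 -1.   ] tooly_f [ 0.001  1.    -0.008] F_f [-6.4  0.5 14.8] w 10.9 q [-0.09  0.48 -0.04  1.85  0.03  0.81 -1.8 ]
```

View pics/o12s.png

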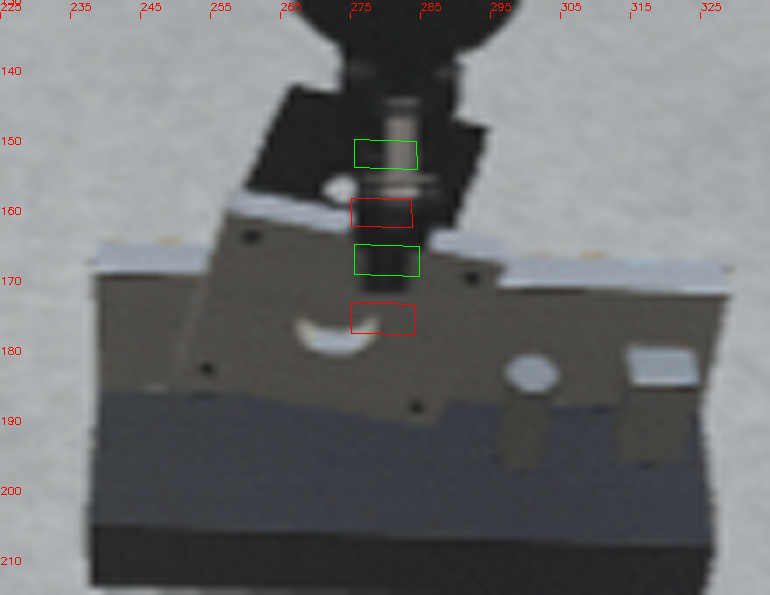

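Call:
send_rows --series '[[[0,0.004,0],[0,0,0]],[[0,0.004,0],[0,0,0]],[[0,0.004,0],[0,0,0]],[[0,0.004,0],[0,0,0]],[[0,0.003,0],[0,0,0]],[[0,0.002,0],[0,0,0]],[[0,0,0],[0,0,0]]]'

```text
clock: 30.4
tcp_pos: [0.5768, 0.0118, 0.0881]
orientation: [-2.119, 2.311, -0.01]
contact_force: [5.6, -5.7, 2.7]
grip_width: 0.0109
```

```bash
python3 v.py o13
```

```text
t 30.4 fixpos [-6.8 46.2 88.1] pitch 89.98 toolz_f [ 0.    -0.009 -1.   ] tooly_f [ 0.001  1.    -0.009] F_f [-5.2 -6.   2.7] w 10.9 q [-0.1   0.45 -0.04  1.9   0.03  0.78 -1.81]
```

View pics/o13s.png

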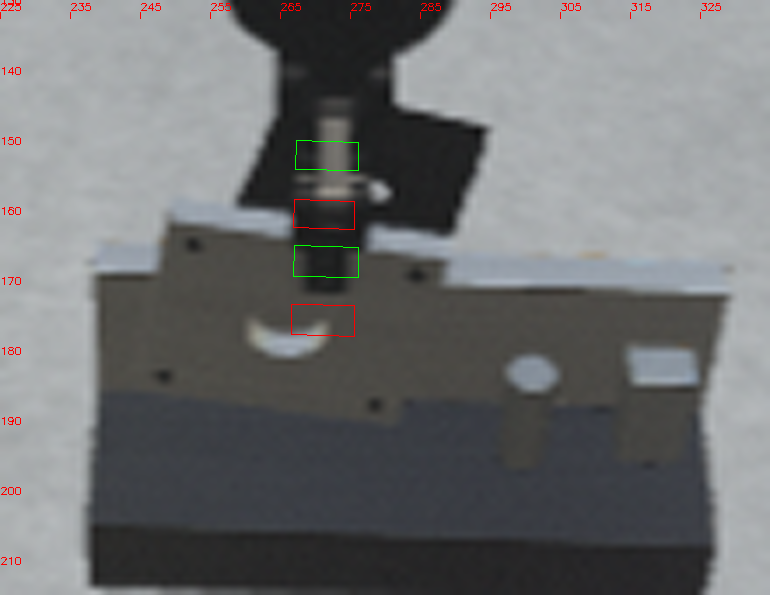

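Call:
send_rows --series '[[[0,0,0],[0,0,0]],[[0,0,0],[0,0,0]],[[0,0,0.001],[0.1,0,0]],[[0,0,0],[0,0,0]]]' --fingers 207

```text
clock: 31.0
tcp_pos: [0.572, 0.0135, 0.0851]
orientation: [-2.121, 2.31, -0.009]
contact_force: [0.2, 0.2, 0.3]
grip_width: 0.0161
```

```bash
python3 v.py o14
```

```text
t 31.0 fixpos [-5.6 51.1 85.1] pitch 89.98 toolz_f [ 0.    -0.008 -1.   ] tooly_f [-0.001  1.    -0.008] F_f [ 0.2 -0.2  0.3] w 16.1 q [-0.1   0.45 -0.04  1.91  0.03  0.77 -1.81]
```

View pics/o14s.png

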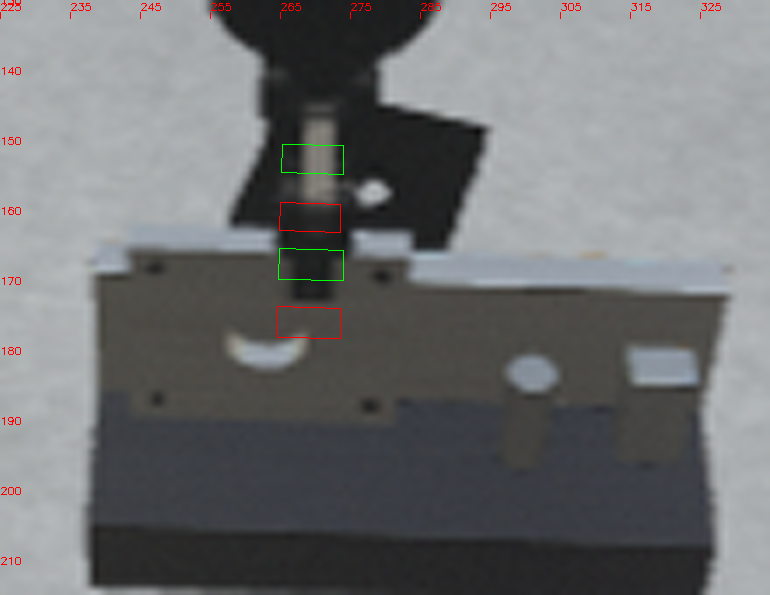

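Call:
send_rows --series '[[[0,0.005,-0.0005],[0,0,0]],[[0,0.006,-0.0005],[0,0,0]],[[0,0.004,-0.0005],[0,0,0]],[[0,0,0],[0,0,0]]]'

```text
clock: 31.6
tcp_pos: [0.5573, 0.0142, 0.0869]
orientation: [-2.12, 2.31, -0.01]
contact_force: [-1.1, -0.8, -0.4]
grip_width: 0.0158
```

Call:
send_rows --series '[[[0,0,0],[0,0,0]],[[0,0,0],[0,0,0]],[[0,0,0],[0,0,0]],[[0,0,-0.001],[0,0,0]],[[0,0,-0.001],[0,0,0]],[[0,0,0],[0,0,0]]]' --fingers 250 --grip_force 50

```text
clock: 32.35
tcp_pos: [0.5572, 0.0135, 0.0883]
orientation: [-2.121, 2.312, -0.01]
contact_force: [0.3, -3.9, -5.4]
grip_width: 0.0108
```

```bash
python3 -c "
from h import *
st()"
```

```text
t 32.35 fixpos [-6.8 65.9 88.3] pitch 90.04 toolz_f [-0.001 -0.008 -1.   ] tooly_f [ 0.001  1.    -0.008] F_f [-3.8 -0.6 -5.4] w 10.8 q [-0.1   0.42 -0.04  1.95  0.03  0.77 -1.82]
```

Call:
send_rows --series '[[[0.0008,0,0],[0,0,0]],[[0.0007,0,0],[0,0,0]],[[0,0,0],[0,0,0]]]'

```text
clock: 32.72
tcp_pos: [0.5577, 0.0133, 0.089]
orientation: [-2.12, 2.309, -0.01]
contact_force: [0.5, -0.7, -3.3]
grip_width: 0.0106
```

Call:
send_rows --series '[[[0,-0.003,0],[0,0,0]],[[0,-0.005,0],[0,0,0]],[[0,-0.005,0],[0,0,0]],[[0,-0.005,0],[0,0,0]],[[0,-0.002,0],[0,0,0]],[[0,0,0],[0,0,0]]]'

```text
clock: 33.48
tcp_pos: [0.5775, 0.0109, 0.0889]
orientation: [-2.12, 2.31, -0.01]
contact_force: [-0.4, -0.3, -3.1]
grip_width: 0.0105
```

```bash
python3 v.py o15
```

```text
t 33.48 fixpos [-7.7 45.4 88.9] pitch 90.0 toolz_f [-0.    -0.009 -1.   ] tooly_f [ 0.     1.    -0.009] F_f [-0.3  0.4 -3.1] w 10.5 q [-0.1   0.45 -0.04  1.9   0.03  0.79 -1.81]
```

View pics/o15s.png

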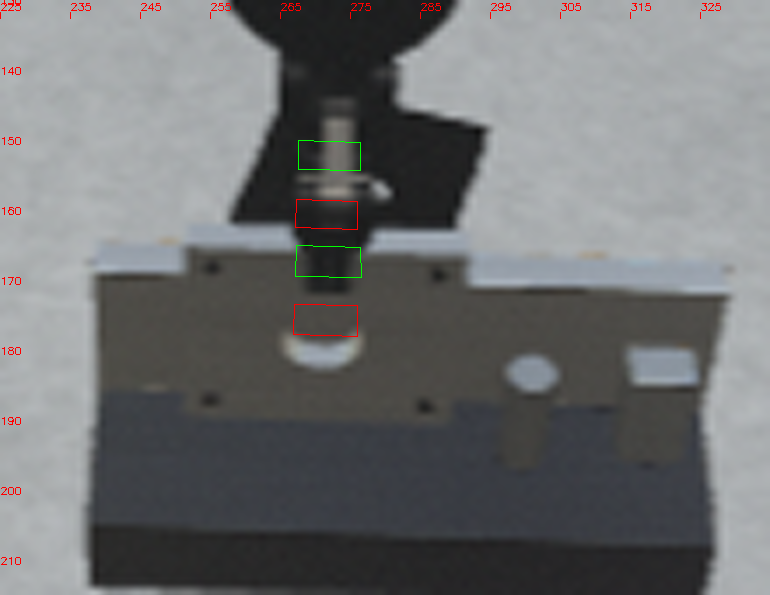

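Call:
send_rows --series '[[[0,-0.004,0],[0,0,0]],[[0,-0.005,0],[0,0,0]],[[0,-0.005,0],[0,0,0]],[[0,-0.005,0],[0,0,0]],[[0,-0.005,0],[0,0,0]],[[0,-0.004,0],[0,0,0]],[[0,0,0],[0,0,0]]]'

```text
clock: 34.45
tcp_pos: [0.6057, 0.0085, 0.0892]
orientation: [-2.12, 2.31, -0.01]
contact_force: [0.5, -0.5, -3.1]
grip_width: 0.0106
```

```bash
python3 v.py o16
```

```text
t 34.45 fixpos [-7.7 17.1 89.2] pitch 90.0 toolz_f [ 0.    -0.009 -1.   ] tooly_f [ 0.     1.    -0.009] F_f [-0.5 -0.6 -3.1] w 10.6 q [-0.09  0.49 -0.04  1.83  0.03  0.81 -1.8 ]
```

View pics/o16s.png

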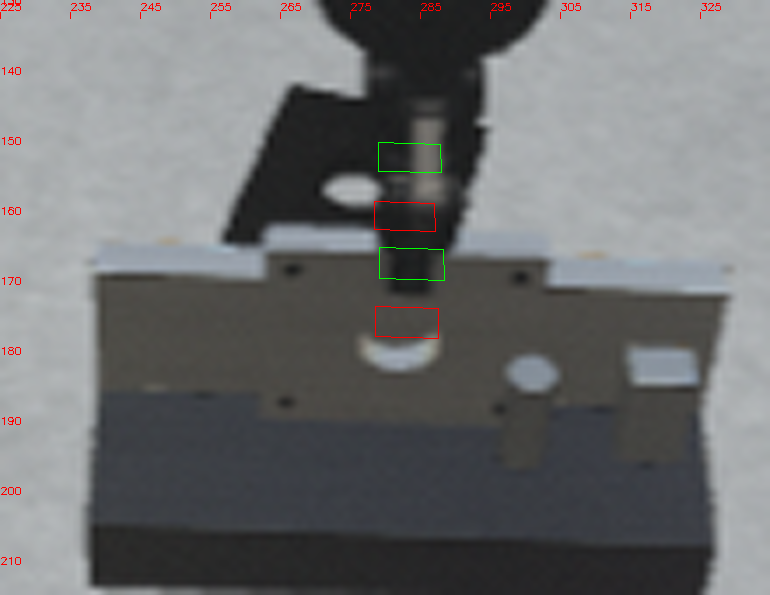

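Call:
send_rows --series '[[[0,-0.003,0],[0,0,0]],[[0,-0.004,0],[0,0,0]],[[0,-0.005,0],[0,0,0]],[[0,-0.005,0],[0,0,0]],[[0,-0.005,0],[0,0,0]],[[0,-0.003,0],[0,0,0]],[[0,0,0],[0,0,0]]]'

```text
clock: 35.42
tcp_pos: [0.6304, 0.0064, 0.0894]
orientation: [-2.12, 2.31, -0.01]
contact_force: [-0.8, -0.8, -3.2]
grip_width: 0.011
```

Call:
send_rows --series '[[[0,-0.001,0.0006],[0,0,0]],[[0,-0.001,0.0006],[0,0,0]],[[0,0,0],[0,0,0]]]'

```text
clock: 35.8
tcp_pos: [0.6322, 0.0062, 0.0882]
orientation: [-2.12, 2.31, -0.01]
contact_force: [-0.8, 0.9, -2.6]
grip_width: 0.0107
```

```bash
python3 v.py o17
```

```text
t 35.8 fixpos [-7.7 -9.5 88.2] pitch 90.0 toolz_f [-0.    -0.009 -1.   ] tooly_f [ 0.     1.    -0.009] F_f [ 0.8  0.9 -2.6] w 10.7 q [-0.08  0.53 -0.03  1.77  0.02  0.84 -1.79]
```

View pics/o17s.png

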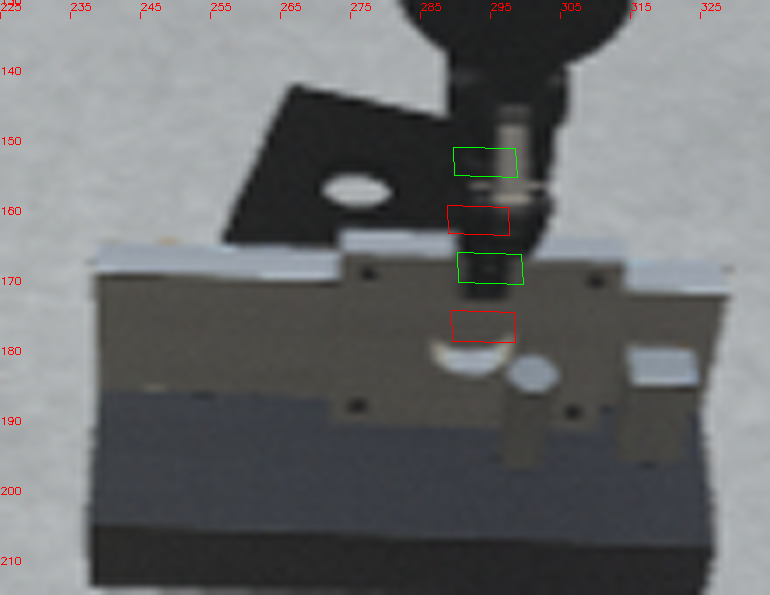

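Call:
send_rows --series '[[[0,-0.001,0.0003],[0,0,0]],[[0,-0.001,0],[0,0,0]],[[0,0,0],[0,0,0]]]'

```text
clock: 36.28
tcp_pos: [0.6344, 0.006, 0.088]
orientation: [-2.12, 2.31, -0.01]
contact_force: [-0.5, 0.6, -2.6]
grip_width: 0.0105
```

```bash
python3 - <<'E'
from pl import *
st()
S=grab_frame("side")
crop(S,262,145,80,65,'p1.png',10)
E
```

```text
t 36.27 fixpos [ -7.7 -11.7  88. ] pitch 90.0 toolz_f [ 0.    -0.009 -1.   ] tooly_f [ 0.     1.    -0.009] F_f [ 0.6  0.6 -2.6] w 10.5 q [-0.08  0.53 -0.03  1.76  0.02  0.84 -1.79]
```

View pics/p1.png

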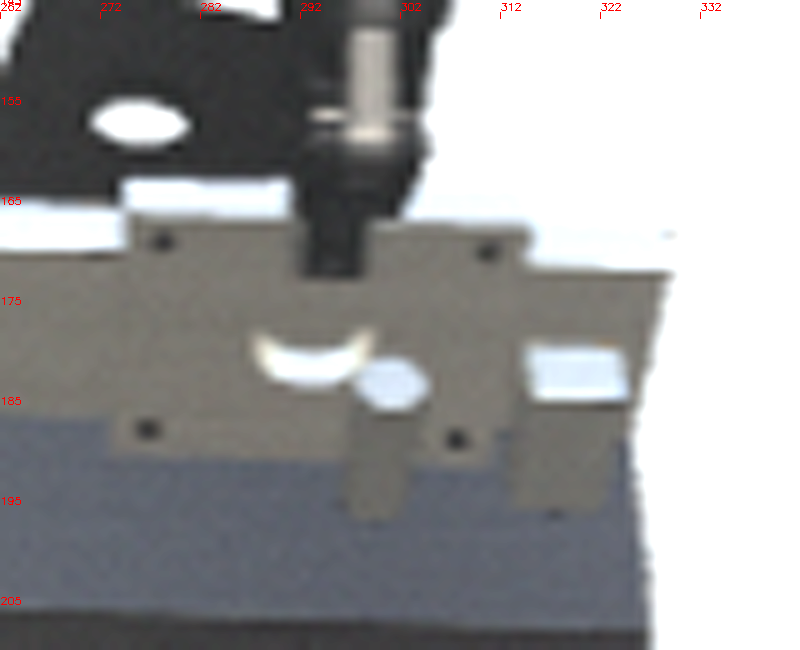

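Call:
send_rows --series '[[[0,-0.001,0],[0,0,0]],[[0,-0.001,0],[0,0,0]],[[0,0,0],[0,0,0]]]'

```text
clock: 36.7
tcp_pos: [0.6364, 0.0059, 0.088]
orientation: [-2.12, 2.31, -0.01]
contact_force: [-0.1, 0.3, -3.5]
grip_width: 0.0107
```

Call:
send_rows --series '[[[0,-0.001,0],[0,0,0]],[[0,0,0],[0,0,0]]]'

```text
clock: 36.95
tcp_pos: [0.6373, 0.0057, 0.088]
orientation: [-2.12, 2.31, -0.01]
contact_force: [-0.2, -0.1, -2.7]
grip_width: 0.0103
```

Call:
send_rows --series '[[[0,-0.001,0],[0,0,0]],[[0,0,0],[0,0,0]]]'

```text
clock: 37.2
tcp_pos: [0.6384, 0.0057, 0.0881]
orientation: [-2.12, 2.31, -0.01]
contact_force: [1.1, 0.4, -2.9]
grip_width: 0.0108
```

```bash
python3 - <<'E'
from pl import *
st()
S=grab_frame("side")
q=np.array([(130,220),(531,226),(113,457),(492,466)])/10+[262,145]-.5
print(onplane(S,q,-.0135).round(1).tolist())
crop(S,262,145,80,65,'p2.png',10)
E
```

```text
t 37.2 fixpos [ -7.7 -15.7  88.1] pitch 90.0 toolz_f [-0.    -0.009 -1.   ] tooly_f [ 0.     1.    -0.009] F_f [ 0.5 -1.  -2.9] w 10.8 q [-0.08  0.54 -0.03  1.75  0.02  0.85 -1.78]
[[-13.5, 37.7, 129.9], [-13.5, -60.1, 132.3], [-13.5, 37.7, 40.9], [-13.5, -61.7, 42.4]]
```

View pics/p2.png

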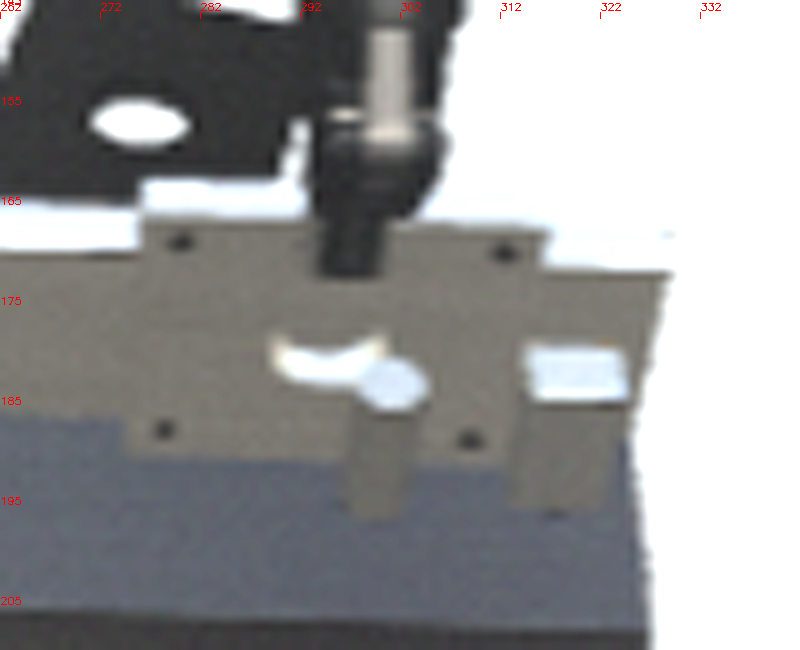

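Call:
send_rows --series '[[[0,-0.001,0],[0,0,0]],[[0,0,0],[0,0,0]]]'

```text
clock: 37.5
tcp_pos: [0.6386, 0.0057, 0.0879]
orientation: [-2.121, 2.311, -0.009]
contact_force: [-2.6, -1.0, -1.7]
grip_width: 0.0109
```

Call:
send_rows --series '[[[0,-0.001,0],[0,0,0]],[[0,0,0],[0,0,0]]]'

```text
clock: 37.75
tcp_pos: [0.6387, 0.0057, 0.0878]
orientation: [-2.122, 2.312, -0.007]
contact_force: [-5.4, -0.4, 1.0]
grip_width: 0.0106
```

Call:
send_rows --series '[[[0,0.001,0.0004],[0,0,0]],[[0,0,0.0004],[0,0,0]],[[0,0,0],[0,0,0]]]'

```text
clock: 38.12
tcp_pos: [0.6386, 0.0057, 0.0873]
orientation: [-2.121, 2.311, -0.009]
contact_force: [-5.1, 0.1, 1.6]
grip_width: 0.0104
```

```bash
python3 - <<'E'
from pl import *
st()
E
```

```text
t 38.12 fixpos [ -7.7 -15.9  87.3] pitch 90.01 toolz_f [-0.    -0.007 -1.   ] tooly_f [ 0.     1.    -0.007] F_f [-0.3  5.1  1.6] w 10.4 q [-0.08  0.54 -0.03  1.75  0.02  0.85 -1.78]
```

Call:
send_rows --series '[[[0,0,0],[0,0,0]],[[0,0,0],[0,0,0]],[[0,0,0],[0,0,0]]]' --fingers 208

```text
clock: 38.5
tcp_pos: [0.64, 0.0056, 0.0876]
orientation: [-2.119, 2.309, -0.012]
contact_force: [-0.8, 0.3, 0.1]
grip_width: 0.0158
```

```bash
python3 - <<'E'
from pl import *
st()
S=grab_frame("side")
crop(S,262,145,80,65,'p3.png',10)
E
```

```text
t 38.5 fixpos [ -7.7 -17.3  87.6] pitch 89.99 toolz_f [ 0.   -0.01 -1.  ] tooly_f [ 0.    1.   -0.01] F_f [0.2 0.8 0.1] w 15.8 q [-0.08  0.54 -0.03  1.75  0.02  0.85 -1.78]
```

View pics/p3.png

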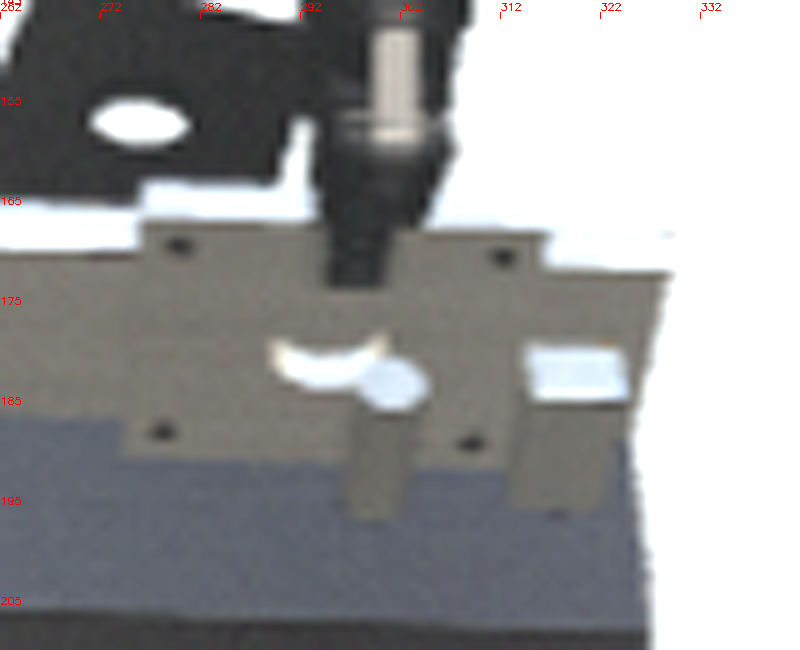

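Call:
send_rows --series '[[[0,0,0],[0,0,0]],[[0,0,0],[0,0,0]],[[0,0,-0.005],[0,0,0]],[[0,0,-0.01],[0,0,0]],[[0,0,-0.02],[0,0,0]],[[0,0,-0.04],[0,0,0]],[[0,0,-0.05],[0,0,0]],[[0,0,0],[0,0,0]],[[0,0,0],[0,0,0]]]' --fingers 180

```text
clock: 39.67
tcp_pos: [0.6382, 0.0057, 0.2132]
orientation: [-2.12, 2.309, -0.011]
contact_force: [0.1, -0.1, -0.6]
grip_width: 0.0253
```

```bash
python3 - <<'E'
from pl import *
st()
S=grab_frame("side")
crop(S,262,145,80,65,'p4.png',10)
crop(grab_frame('top'),235,125,70,90,'p4t.png',6)
E
```

```text
t 39.67 fixpos [ -7.7 -15.5 213.2] pitch 89.99 toolz_f [ 0.   -0.01 -1.  ] tooly_f [ 0.    1.   -0.01] F_f [-0.  -0.2 -0.6] w 25.3 q [-0.09  0.4  -0.03  1.65  0.01  1.08 -1.78]
```

View pics/p4.png

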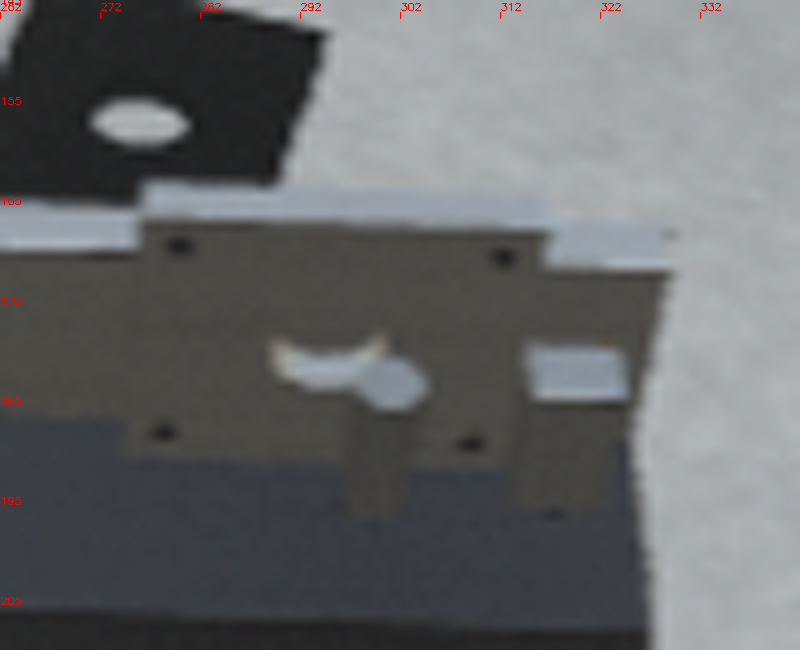

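```bash
python3 - <<'E'
from pl import *
S=grab_frame("side")
q=np.array([(142,222),(545,231),(122,457),(507,469)])/10+[262,145]-.5
for x in (-.012,-.013,-.0145):print(onplane(S,q,x).round(1).tolist())
print("bottom edge x at z40",((back(S,q[2:],.04)-OF)@RF*1000).round(1).tolist(),"top z130",((back(S,q[:2],.13)-OF)@RF*1000).round(1).tolist())
o=r.get_obs();print(o["clock"])
E
```

```text
[[-12.0, 34.6, 127.8], [-12.0, -64.0, 129.2], [-12.0, 35.2, 39.3], [-12.0, -66.0, 39.7]]
[[-13.0, 34.7, 128.8], [-13.0, -63.8, 130.2], [-13.0, 35.3, 40.4], [-13.0, -65.8, 40.8]]
[[-14.5, 34.8, 130.3], [-14.5, -63.5, 131.7], [-14.5, 35.4, 42.1], [-14.5, -65.5, 42.6]]
bottom edge x at z40 [[-12.6, 35.3, 40.0], [-12.3, -66.0, 40.0]] top z130 [[-14.2, 34.7, 130.0], [-12.8, -63.8, 130.0]]
39.825
```

```bash
python3 -c "
from bench import r
print(r.hand_in()); print(r.get_obs()['clock'])"
```

```text
the job is handed in; nothing more can be done
None
the job is handed in; nothing more can be done
```

The plate is standing on its long edge against the fence, stopped by the no-go block, and I handed the job in at about 40 s. The hand-in gave no verdict.

**What I did:**
- **Tip-up:** I hooked the overhanging edge to tip the plate to about 35° and gripped it. Then I turned it upright, set it on the base, regripped higher and pressed it to the fence.
- **Slide:** I took it along the fence past the go pin until the block pushed back with about 5 N, then released it and raised the gripper clear.

**Last checks, from the side camera:**

| Check | Measured | Wanted |
|---|---|---|
| Plate centre along the fence (y) | about -15 mm | -15 mm |
| Bottom edge height (z) | about 40 mm | 40 mm (base top) |
| Front face from the fence (x) | -12.5 mm at the bottom, about -13.5 mm at the top | -12 mm |
| Tilt | about 1° or less | under 4.5° |

The gripper read about zero force at 213 mm.

**What went wrong or disagreed:**
- **Tool offset:** the real fingertips ended about 27 mm behind the reported TCP. A touch on the bench confirmed it and I corrected for it.
- **Early nudge:** on the first approach the lower finger pushed the plate about 7 mm towards the fence.
- **Jammed slide:** on the first slide the leading corner stuck on the base, the plate tilted about 13° and the force reached 35 N. I moved it back, let it drop level and regripped.
- **Carried, not slid:** on the second try I held it about 1 mm off the base for the run past the pin, so that part was not a true slide on the edge.
- **Bystanders:** I did not re-measure the camera, junction box and thumb knob at the end. No move went near them.

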